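# Set the running clearance of a panel press at a calligraphy stall

## Robot

A 7-joint arm with a two-finger parallel gripper is mounted at the origin on the work surface. World frame = base frame: x ahead of the robot, y to its left, z up, the work surface at z = 0. Lengths are in m, angles in degrees, forces in N, time in s.
With the tool pointing down it reaches from about 0.425 to 0.875 m from the base axis. Payload 4.7 kg.
Tool frame: the origin (TCP) lies on the centre line of the jaws, within the pads' length; the fingertips stand 11 mm ahead of it and the grasp point (between the pads) lies 8 mm behind it; z points along the fingers, y is the direction in which the jaws open and shut (so a half turn about z gives the same grasp; the last joint's range is limited). The gripper opens to 87 mm and grips with 3 to 60 N. Pads are 19 mm wide; open, the fingers measure 117 mm over their backs; the gripper's body (75 mm by 190 mm) begins 51 mm behind the grasp point.
Start: joints at [73.574, 18.392, -4.016, 83.108, 1.295, 78.541, -3.26], TCP at [0.193, -0.621, 0.197] pointing down, gripper open.
Joint ranges: [-163.93, 163.93], [-17.29, 119.83], [-79.2, 71.16], [3.27, 140.29], [-89.18, 269.18], [5.43, 117.66], [-154.24, 154.24]. Speed limits (degrees/s): [147.25, 147.25, 180, 180, 180, 180, 180].

## Interface

Orientations are given as [roll, pitch, yaw] about the fixed x, y, z axes, in that order (R = Rz(yaw) Ry(pitch) Rx(roll)).
In Python, from cell import env gives the robot as it stands.
- The arm moves only by the tool servo_tool, never from a script. Its argument "moves" is text: rows parted by semicolons, each of 7 numbers parted by spaces: the shift along the tool's x, y, z as a fraction of full scale, then the turn, a rotation vector about the tool's x, y, z as a fraction of full scale, then the gripper's target within -1 to 1 (shut at 1, half-way at 0, fully open at -1). A call has 1 to 20 rows; each row shifts and turns the pose as measured when the row begins, along the tool's axes as they then stand; what a row does not reach is not made up. Full scale, the value 1, is 1000 mm for a shift and 0.5 rad for a turn. A row lasts 1/12 s, in which the tool goes at most 41.7 mm and 7.16 degrees, less where a joint would pass 70% of its speed; a pose out of reach is approached as far as the arm can. A call with a number of a shift or a turn outside -1 to 1 is refused whole. A call with a gripper value outside its range is refused whole. The fingers move at their own pace and stop on an object; "squeeze" is the grip in N (left out, the last holds). Time passes only in rows, so rows that do not move let the fingers close. It gives the time, the measured TCP pose, the force and the opening at its end, in the units of the state.
- env.get_obs(): the state, without advancing time (a new reading comes with each control period).
- env.read_camera(name): name is "scene" or "side" or "wrist"; returns a dict with "img" (400x640x3 uint8, red, green, blue), "range_z" (400x640 float32, m along the optical axis (not along the pixel's ray), 0 where there is no reading), "mtx" (3x3 intrinsics, pixels), "k1" (the pictures are not rectified: a ray, as slopes to the right and down, at radius r is drawn at 1 + k1 r^2 times it, then the intrinsics apply), "T" (4x4, takes a point from camera to world coordinates); the wrist camera has in their place "hand_eye" (4x4, takes a point from camera to tool coordinates, whose origin is the TCP and whose axes are the flange's). Camera axes: x right, y up, looking along -z (the intrinsics and any distortion apply to the point x, -y, -z); pixel columns grow to the right and rows downward; lengths in m; the calibration is good to about 2 mm. A picture is of the moment at which its call begins: read the wrist's pose just before it.
- env.sign_off(): hands the job in, once; it reports no verdict.
The state is a dict: "time_s": time; "qpos": joint angles; "joint_velocities": joint speeds; "effort": joint torques, N m; "tool_pos": TCP position; "tool_rot": TCP orientation; "force": force on the tool from outside, world axes, zero at the start; "wrist_torque": the same for the moment, N m; "grip_width": finger opening in m.
Only numpy, scipy, OpenCV 4.12 (cv2) and the standard library are available. Lean on these libraries where they do the work, as an engineer would, in place of code of your own. Each camera call takes 0.05 s, during which the arm holds its last target.

## Task

Push the ornamented panel fully home against the back stop of the small blue press. Then turn the red knob clockwise until the press foot bottoms firmly on the panel, without straining it, and back the knob off a quarter turn so that the panel can run freely under the foot. Let go, with the panel still home, and leave the other things on the table alone.

Things in the scene. Friction and masses are not known exactly. Their poses are not given: they have to be found in the camera images.
- panel_mid (a point): Centre (mid-thickness) of the loose ornamented wooden panel, 185 (x) x 120 (y) x 18 mm, about 0.25 to 0.45 kg, lying on cork packing of varying thickness (panel underside 13 to 16 mm above the table) between the side rails, 2.5 mm of play each side. It starts 17 to 38 mm short of the back stop and slides with a force of about 1 to 2 N. Its axes are the press's within 0.05 rad.
- panel_end (a point): Middle of the panel's near end face (92.5 mm to -x of its centre, on the robot's side). This end overhangs the base plate by 24 mm or more at the start and 7 mm when home, so it can be pushed from there with closed fingers reaching below the panel's top.
- home (a point): Fixed point of the press, 30 mm above the table: the panel's centre lies here, seen from above, when fully home. Axes of the press: +x towards the back stop (away from the robot), z up. The press is fixed to the table: base plate 190 x 210 x 8 mm, its near edge 85 mm to -x of this point; rails 62.5 to 74.5 mm either side, 28 mm high; back stop 42 mm high.
- knob_grip (a point): On the knob's upright axis, 136 mm above the table, at the height to grip; 5.5 mm to -x of home. The knob is a black disc, 44 mm across, top 115 mm above the table, with a red upright bar 44 mm long along this point's x, 14 mm thick along its y (grip across that), top 146 mm. It turns but stays at this height, on a blue bridge (196 mm across y, 32 mm along x, top 102 mm).
- knob (a joint): Knob angle (rad), growing clockwise seen from above, range 0 to 8, starts at 0.6 to 1.4. Clockwise drives the foot down 16 mm a turn (2.55 mm per rad). Steady friction about 0.05 N m; once the foot bears on the panel the torque rises steeply, about 0.0025 N m per newton on the panel. The angle where it bottoms (3.0 to 4.9) differs each time, with packing and pad wear.
- foot_plate (a point): Centre of the underside of the round steel plate of the press foot (44 mm across), under the bridge on the knob's axis; it moves up and down with the knob. Below it sticks out a worn black rubber pad (40 mm across) by 2.2 to 3.8 mm, different each time: the pad bears on the panel when this point is 11.2 to 12.8 mm above the panel's mid-thickness.
- ink_jar: Bystander: dark ink jar with brass cap, 48 mm across, 55 mm high, beside the press; origin under its centre.
- seal_stamp: Bystander: turned wooden seal stamp, 34 mm across, 60 mm high, beside the press; origin under its centre.
- pen_pot: Bystander: brown pot of pens, 72 mm across, about 190 mm high with the pens; origin under its centre.
- gift_box_a: Bystander: open black gift box with a bangle, 90 x 100 mm, 85 mm high; origin under its centre.
- gift_box_b: Bystander: open black gift box with a bangle, 90 x 100 mm, 85 mm high; origin under its centre.
- green_book: Bystander: green book lying flat, 130 x 190 x 22 mm; origin under its centre.

How it is judged (in metres and radians):
On the way, in this order (a step that is already met when the one before it is completed fails the run):
1. the panel is fully home against the back stop (within 4 mm) (x of panel_mid in the frame of home between -0.004 and 0.004 m and y of panel_mid in the frame of home between -0.006 and 0.006 m), for 0.2 s.
2. the foot has bottomed: it presses the panel with at least 15 N, the panel still home (all of step 1 and contact force between foot and panel above 15 N), for 0.1 s.
At the end, for the whole second after the job is handed in: The panel lies at rest, home against the back stop (centre within 4 mm of home along the press, 6 mm across); the knob is at rest about a quarter turn back from bottoming: the clear gap between the foot's pad and the panel is 2.5 to 5.5 mm (a quarter turn gives 4 mm) (all of step 1 and z of pad_c0 in the frame of panel_mid between 0.0145 and 0.0175 m and velocity of joint knob between -0.05 and 0.05 rad/s and linear speed of panel below 0.01 m/s); the robot touches nothing.
It fails at once if the foot is screwed onto the panel with more than 120 N (strained) (contact force between foot and panel above 120 N).
It fails at once if a bystander is moved by more than 20 mm (distance of any of ink_jar, seal_stamp, pen_pot, gift_box_a, gift_box_b, green_book from where it was at the start of the episode above 0.02 m).
It also fails if it takes over 72 s, if anything falls off the work surface, if the arm or the gripper's body presses on something with over 40 N, if the wrist force passes 120 N, or if a joint passes its speed limit or range.

## Working session

There is one attempt and no reset: what is moved stays moved. The work goes in short steps, Python scripts to look and compute and a tool call to move; the robot and the scene stay as the last step left them, time stands still between calls to the robot, and variables do not carry over. Pictures are saved under pics/ and viewed, and the job is handed in when it is done.

Besides the shell and the picture viewer there is one more tool, called after ">>>" by a JSON object that holds its "name" and its "arguments", one argument or row to a line. servo_tool: Moves the arm, as the interface text tells. Its arguments: {"type":"object","properties":{"moves":{"type":"string"},"squeeze":{"type":"number"}},"required":["moves"]}

```bash
ls; mkdir -p pics
cat > h.py <<'E'
import numpy as np, cv2
from cell import env
def shot(name,fn=None):
    o=env.get_obs(); c=env.read_camera(name)
    if fn: cv2.imwrite('pics/'+fn,c['img'][:,:,::-1])
    return o,c
E
python3 - <<'E'
from h import *
o,c=shot('scene','scene0.png'); o2,d=shot('side','side0.png')
for k in o: print(k,o[k])
for x in (c,d): print(x['mtx'],x['k1'],x['T'])
E
```

```text
pics
time_s 0.0
qpos [73.57100124 18.43783862 -4.01540976 83.17567369  1.29627    78.54114486
 -3.26123397]
joint_velocities [-0.03467483 -0.04201032 -0.00255342 -0.01859911 -0.04345713  0.08095646
 -0.07227282]
effort [ 4.96910325e-04 -4.91293788e+01 -4.03623031e-01 -3.12533033e+01
 -6.39680726e-02  4.38070914e-02  1.81966166e-04]
tool_pos [ 0.19236731 -0.62024179  0.19546864]
tool_rot [-1.79890658e+02  7.12430586e-03  1.72376762e+01]
force [-0.22594132  0.07876848 -0.43487127]
wrist_torque [-0.06525987 -0.02004856  0.00956038]
grip_width 0.08699595401027589
[[386.04714369   0.         321.17395599]
 [  0.         386.04714369 204.40605057]
 [  0.           0.           1.        ]] -0.018134327684219114 [[-0.23302673 -0.62344912  0.74633085  1.42493378]
 [ 0.97240657 -0.15817161  0.1714853   0.19272051]
 [ 0.01113599  0.76569768  0.64310423  0.85890753]
 [ 0.          0.          0.          1.        ]]
[[431.5631151    0.         315.10714132]
 [  0.         431.5631151  196.86020492]
 [  0.           0.           1.        ]] -0.05432316117053026 [[ 0.96195746  0.21016285 -0.17455496  0.32874373]
 [-0.27303099  0.71712121 -0.64124196 -0.8909854 ]
 [-0.00958817  0.66450639  0.74722106  1.18941115]
 [ 0.          0.          0.          1.        ]]
```

View pics/scene0.png

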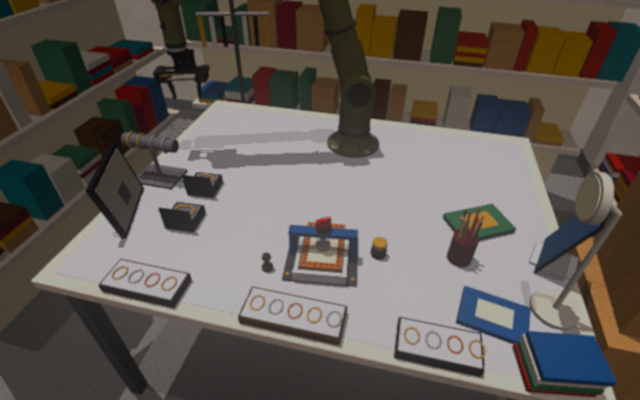

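View pics/side0.png

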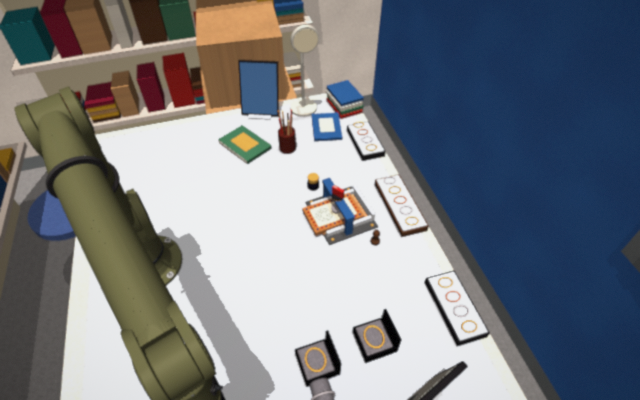

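The scene view shows the press at about (322,255), with the red knob at (323,224), the jar at (379,246) and the stamp at (267,262). The side view has the press at (340,212), with the pen pot and boxes well clear of it.

```bash
cat >> h.py <<'E'
def rays(c,uv):
    uv=np.asarray(uv,float).reshape(-1,1,2)
    k=c['k1']
    M=c['mtx']; d=(uv.reshape(-1,2)-[M[0,2],M[1,2]])/[M[0,0],M[1,1]]
    s=d.copy()
    for _ in range(20): s=d/(1+k*(s**2).sum(1,keepdims=True))
    return s
def camT(c,o):
    if 'T' in c: return c['T']
    from scipy.spatial.transform import Rotation as R
    T=np.eye(4); T[:3,:3]=R.from_euler('xyz',o['tool_rot'],degrees=True).as_matrix(); T[:3,3]=o['tool_pos']
    return T@c['hand_eye']
def onplane(c,o,uv,z):
    T=camT(c,o); s=rays(c,uv); d=np.c_[s[:,0],-s[:,1],-np.ones(len(s))]@T[:3,:3].T
    t=(z-T[2,3])/d[:,2]; return T[:3,3]+d*t[:,None]
def cloud(c,o):
    h,w=c['range_z'].shape; vv,uu=np.mgrid[:h,:w]
    s=rays(c,np.c_[uu.ravel(),vv.ravel()]); z=c['range_z'].ravel()
    T=camT(c,o); p=np.c_[s[:,0],-s[:,1],-np.ones(len(s))]*z[:,None]
    P=p@T[:3,:3].T+T[:3,3]; P[z==0]=np.nan
    return P.reshape(h,w,3)
def hsv(c): return cv2.cvtColor(c['img'],cv2.COLOR_RGB2HSV)
def crop(c,fn,x0,y0,x1,y1,f):
    cv2.imwrite('pics/'+fn,cv2.resize(c['img'][y0:y1,x0:x1,::-1],None,fx=f,fy=f,interpolation=cv2.INTER_CUBIC))
E
python3 - <<'E'
from h import *
for n,b in (('scene',(250,200,400,300)),('side',(285,160,405,250))):
    o,c=shot(n); crop(c,n+'_crop.png',*b,5)
    P=cloud(c,o); H=hsv(c); x0,y0,x1,y1=b
    m=np.zeros(H.shape[:2],bool); m[y0:y1,x0:x1]=1
    blue=m&(abs(H[...,0].astype(int)-110)<12)&(H[...,1]>120)
    red=m&((H[...,0]<6)|(H[...,0]>172))&(H[...,1]>150)
    for nm,k in (('blue',blue),('red',red)):
        Q=P[k]; Q=Q[np.isfinite(Q[:,0])]; print(n,nm,len(Q)); print(np.percentile(Q,[2,10,50,90,98],axis=0).round(4))
        if nm=='blue':
            T=Q[abs(Q[:,2]-.102)<.006]; 
            if len(T)>5:
                print(cv2.minAreaRect((T[:,:2]*1000).astype(np.float32)))
    T=P[m]; T=T[np.isfinite(T[:,0])&(abs(T[:,2])<.004)] if 0 else T
    print('z table',np.nanmedian(P[...,2][P[...,2]<.01]))
E
```

```text
scene blue 296
[[ 0.6376 -0.0673  0.0984]
 [ 0.6429 -0.0567  0.0995]
 [ 0.6594 -0.0022  0.1015]
 [ 0.6734  0.0997  0.1034]
 [ 0.6787  0.1105  0.1049]]
((658.2885131835938, 21.53443145751953), (27.792461395263672, 183.9269561767578), 7.117066383361816)
scene red 25
[[0.6526 0.0078 0.1427]
 [0.6558 0.0102 0.1429]
 [0.6627 0.0188 0.1451]
 [0.6685 0.0294 0.147 ]
 [0.6708 0.0338 0.1479]]
z table -0.03584362611362679
side blue 386
[[ 0.6309 -0.0776  0.0191]
 [ 0.6349 -0.0754  0.0366]
 [ 0.6562 -0.0324  0.0999]
 [ 0.6708  0.1003  0.1047]
 [ 0.6751  0.1085  0.1066]]
((652.9413452148438, 16.20703887939453), (28.378061294555664, 188.22462463378906), 7.677134990692139)
side red 83
[[0.6416 0.0019 0.1133]
 [0.6436 0.0047 0.1167]
 [0.6539 0.0145 0.1323]
 [0.6637 0.0278 0.1453]
 [0.6678 0.032  0.1475]]
z table -0.0340705233076124
```

View pics/scene_crop.png

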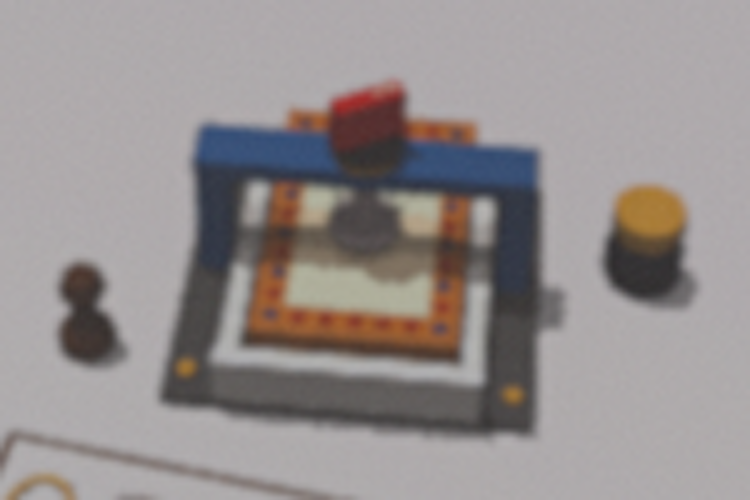

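View pics/side_crop.png

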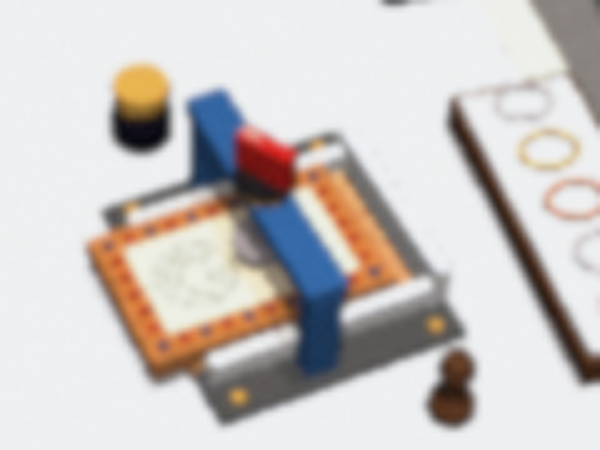

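>>> {"name": "servo_tool", "arguments": {
  "moves": ".025 -.025 -.007 0 0 0 -1;.025 -.025 -.007 0 0 0 -1;.025 -.025 -.007 0 0 0 -1;.025 -.025 -.007 0 0 0 -1;.025 -.025 -.007 0 0 0 -1;.025 -.025 -.007 0 0 0 -1;.025 -.025 -.007 0 0 0 -1;.025 -.025 -.007 0 0 0 -1;.025 -.025 -.007 0 0 0 -1;.025 -.025 -.007 0 0 0 -1;.025 -.025 -.007 0 0 0 -1;.025 -.025 -.007 0 0 0 -1;.025 -.025 -.007 0 0 0 -1;.025 -.025 -.007 0 0 0 -1;.025 -.025 -.007 0 0 0 -1;.025 -.025 -.007 0 0 0 -1",
  "squeeze": 30
}}

```text
time_s: 1.53
tool_pos: [0.4613, -0.1043, 0.3061]
tool_rot: [-179.8, 0.4, 16.2]
force: [0.6, -0.5, -0.4]
grip_width: 0.0872
```

Run:
```python
from h import *
o,c=shot('wrist','w0.png')
print(o['tool_pos'],o['tool_rot'],o['qpos'],o['time_s']); print(c['hand_eye'].round(4),c['mtx'],c['k1'])
```

```text
[ 0.46128533 -0.10432613  0.30611879] [-179.78851845    0.42070774   16.15545284] [ 45.50684089  -4.13205252 -33.56575632  95.20088306  -2.2715657
  88.71607482 -61.76592841] 1.5333
[[-1.400e-03  9.676e-01  2.527e-01  6.860e-02]
 [ 1.000e+00  1.400e-03  3.000e-04  4.000e-04]
 [-0.000e+00  2.527e-01 -9.676e-01 -1.866e-01]
 [ 0.000e+00  0.000e+00  0.000e+00  1.000e+00]] [[293.0441717    0.         323.55112116]
 [  0.         293.0441717  190.52323876]
 [  0.           0.           1.        ]] -0.04264797524428426
```

View pics/w0.png

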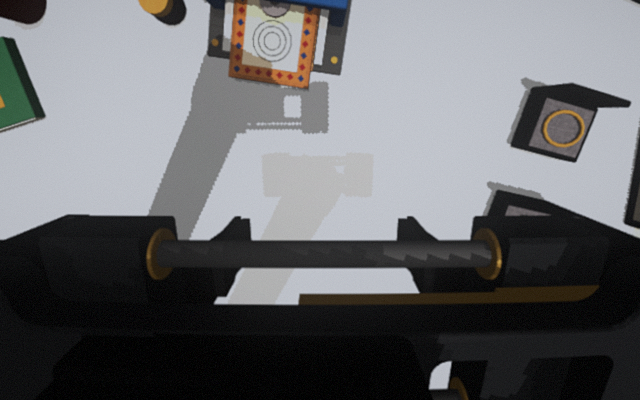

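>>> {"name": "servo_tool", "arguments": {
  "moves": ".023 -.026 0 0 0 0 -1;.023 -.026 0 0 0 0 -1;.023 -.026 0 0 0 0 -1;.023 -.026 0 0 0 0 -1;0 0 0 0 0 .16 1;0 0 0 0 0 .16 1;0 0 0 0 0 0 1"
}}

```text
time_s: 2.17
tool_pos: [0.5237, 0.0375, 0.3084]
tool_rot: [-179.6, -0.0, 7.8]
force: [-0.2, 0.8, -0.1]
grip_width: 0.0743
```

Run:
```python
from h import *
o,c=shot('wrist','w1.png')
print(o['tool_pos'],o['tool_rot'],o['joint_velocities'].round(2),o['time_s'])
np.savez('w1.npz',**{k:c[k] for k in c},tp=o['tool_pos'],tr=o['tool_rot'])
```

```text
[0.52372039 0.03747489 0.30837442] [-1.79638997e+02 -8.25533414e-03  7.82090482e+00] [-0.34  0.64  0.01 -0.07  1.    0.3   4.25] 2.1667
```

View pics/w1.png

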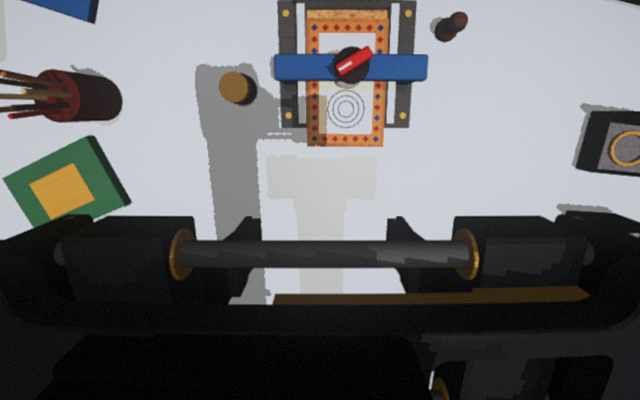

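The wrist view shows the whole press: blue bridge at (351,67), red bar at (354,61), panel near edge at row 146 and base plate near edge at row 128.

Run:
```python
from h import *
d=np.load('w1.npz'); c={k:d[k] for k in d}; c['k1']=float(c['k1']); o=dict(tool_pos=d['tp'],tool_rot=d['tr'])
crop(c,'w1c.png',265,0,435,155,4)
P=cloud(c,o); H=hsv(c); m=np.zeros(H.shape[:2],bool); m[0:155,265:435]=1
def rect(k,z,nm):
    k=cv2.morphologyEx(k.astype(np.uint8),cv2.MORPH_OPEN,np.ones((2,2)))
    n,l,s,ce=cv2.connectedComponentsWithStats(k); i=1+np.argmax(s[1:,4]); 
    cn,_=cv2.findContours((l==i).astype(np.uint8),cv2.RETR_EXTERNAL,cv2.CHAIN_APPROX_NONE)
    uv=cn[0].reshape(-1,2); Q=onplane(c,o,uv,z)[:,:2]*1000
    print(nm,s[i],cv2.minAreaRect(Q.astype(np.float32)), 'depth z med',np.nanmedian(P[...,2][l==i]).round(4),np.nanpercentile(P[...,2][l==i],[5,95]).round(4))
h,s,v=[H[...,i].astype(int) for i in range(3)]
rect(m&(abs(h-110)<12)&(s>120)&(P[...,2]>.095),.102,'bridge')
rect(m&((h<8)|(h>170))&(s>150)&(P[...,2]>.138),.146,'bar')
k=m&(P[...,2]>.138)
Q=P[k]; print('bar cloud',len(Q),cv2.minAreaRect((Q[:,:2]*1000).astype(np.float32)),Q.mean(0))
k=m&(P[...,2]>.109)&(P[...,2]<.12);Q=P[k]; print('disc',len(Q),cv2.minEnclosingCircle((Q[:,:2]*1000).astype(np.float32)),np.median(Q[:,2]))
# panel top points
k=m&(P[...,2]>.027)&(P[...,2]<.037)&(s>90)&(h<25); Q=P[k]; print('panel z',np.nanmedian(Q[:,2]))
print('xrange',np.nanpercentile(Q[:,0],[1,99]),np.nanpercentile(Q[:,1],[1,99]))
for r in range(120,155,2): print(r,c['img'][r,345],P[r,345].round(4), P[r,290].round(4))
```

```text
bridge [ 276   55   62   26 1508] ((645.419189453125, 76.785888671875), (29.7835693359375, 77.4808349609375), 7.48624849319458) depth z med 0.1004 [0.0984 0.1018]
bar [336  48  38  29 433] ((652.627197265625, 21.19363784790039), (14.280186653137207, 42.78529739379883), 38.42142868041992) depth z med 0.1439 [0.1265 0.1456]
bar cloud 525 ((654.7560424804688, 21.785018920898438), (14.345797538757324, 44.22429656982422), 38.70991134643555) [0.65409431 0.02187895 0.14383839]
disc 556 ((654.1974487304688, 21.724172592163086), 22.016132354736328) 0.11331685452756995
panel z 0.03002574187042173
xrange [0.54540171 0.73385385] [-0.04555062  0.08808823]
120 [204 206 214] [0.5875 0.0141 0.0308] [0.5752 0.1012 0.006 ]
122 [167 168 173] [0.5844 0.0135 0.0287] [0.572  0.1009 0.0053]
124 [202 206 213] [0.5815 0.0132 0.0305] [0.5689 0.1004 0.0063]
126 [192 195 201] [0.5785 0.0127 0.0306] [0.5657 0.1001 0.0064]
128 [181 184 191] [0.5754 0.0122 0.0302] [5.621e-01 1.004e-01 4.000e-04]
130 [203 207 213] [0.5724 0.0117 0.0293] [ 0.5588  0.1002 -0.0006]
132 [203 209 218] [0.5693 0.0112 0.0288] [ 0.5554  0.1    -0.0023]
134 [204 160 134] [0.5664 0.011  0.0315] [ 5.523e-01  9.940e-02 -3.000e-04]
136 [180  85  59] [0.5633 0.0104 0.0309] [ 5.49e-01  9.91e-02 -2.00e-04]
138 [168  51  57] [0.5603 0.01   0.0308] [ 0.5457  0.0988 -0.0013]
140 [170  62  58] [0.5571 0.0094 0.03  ] [ 0.5424  0.0985 -0.0012]
142 [197 129  76] [0.5541 0.009  0.0312] [5.392e-01 9.800e-02 1.000e-04]
144 [184 117  67] [0.5509 0.0084 0.0296] [ 0.5356  0.0979 -0.0023]
146 [192 150 127] [0.5479 0.008  0.0303] [ 5.325e-01  9.730e-02 -4.000e-04]
148 [204 209 218] [ 0.5416  0.005  -0.0011] [ 0.5289  0.0971 -0.0019]
150 [206 210 216] [ 5.383e-01  4.500e-03 -3.000e-04] [ 0.5257  0.0966 -0.0007]
152 [204 207 215] [ 0.5348  0.0039 -0.0021] [ 0.5224  0.0962 -0.0008]
154 [200 203 211] [ 0.5316  0.0035 -0.0008] [5.191e-01 9.580e-02 1.000e-04]
```

View pics/w1c.png

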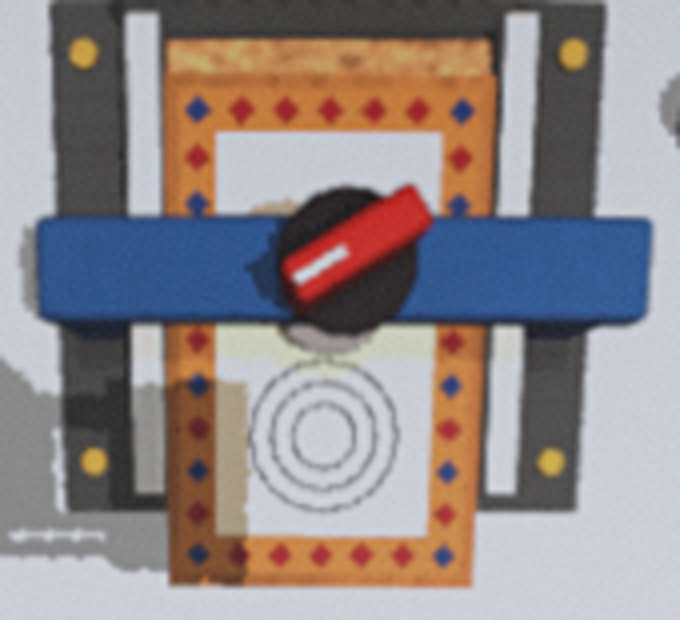

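>>> {"name": "servo_tool", "arguments": {
  "moves": "-.012 .017 .03 0 0 0 1;-.012 .017 .035 0 0 0 1;0 0 .04 0 0 0 1;0 0 .04 0 0 0 1;0 0 .04 0 0 0 1;0 0 .04 0 0 0 1;0 0 .02 0 0 0 1;0 0 0 0 0 0 1"
}}

```text
time_s: 2.88
tool_pos: [0.5056, -0.0093, 0.0565]
tool_rot: [179.9, -0.5, 8.5]
force: [0.2, -0.2, -0.5]
grip_width: 0.0178
```

>>> {"name": "servo_tool", "arguments": {
  "moves": "0 -.011 .015 0 0 .03 1;0 0 .012 0 0 0 1;0 0 0 0 0 0 1;0 0 0 0 0 0 1;0 0 0 0 0 0 1"
}}

```text
time_s: 3.3
tool_pos: [0.5058, -0.0029, 0.0315]
tool_rot: [179.7, -0.6, 7.7]
force: [-0.7, -0.5, 0.2]
grip_width: 0.0005
```

Run:
```python
from h import *
o,c=shot('side')
crop(c,'s2.png',265,150,405,260,5); o=env.get_obs(); print(o['tool_pos'],o['tool_rot'],o['force'],o['grip_width'])
```

```text
[ 0.50631176 -0.00289329  0.03189667] [179.69911503  -0.62851705   7.70672292] [ 0.66634384 -0.17531494  0.10014758] 0.00012044709474297484
```

View pics/s2.png

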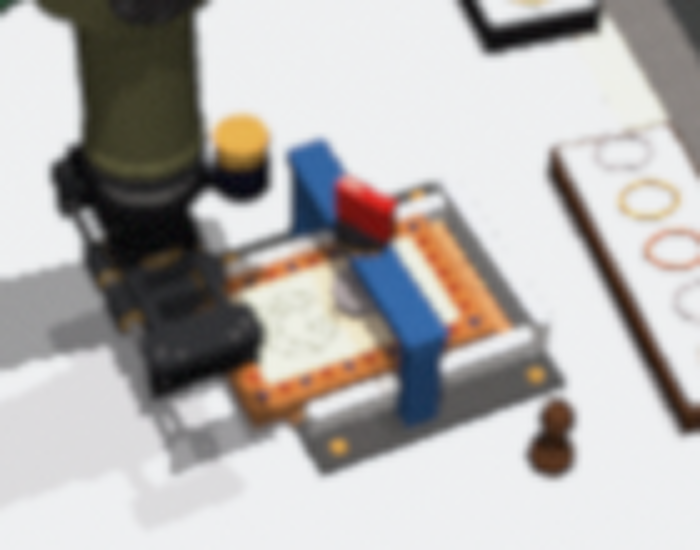

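>>> {"name": "servo_tool", "arguments": {
  "moves": ".008 -.004 .004 0 0 0 1;.008 0 0 0 0 0 1;.006 0 0 0 0 0 1;.006 0 0 0 0 0 1;.006 0 0 0 0 0 1"
}}

```text
time_s: 3.77
tool_pos: [0.5455, 0.0049, 0.0316]
tool_rot: [179.5, -1.0, 7.6]
force: [0.5, 0.3, 0.2]
grip_width: 0.0004
```

>>> {"name": "servo_tool", "arguments": {
  "moves": ".006 0 0 0 0 0 1;.006 0 0 0 0 0 1;.006 0 0 0 0 0 1"
}}

```text
time_s: 4.02
tool_pos: [0.566, 0.0079, 0.032]
tool_rot: [179.5, -1.0, 7.7]
force: [0.4, 0.5, 0.0]
grip_width: 0.0006
```

>>> {"name": "servo_tool", "arguments": {
  "moves": ".005 0 0 0 0 0 1;.005 0 0 0 0 0 1"
}}

```text
time_s: 4.18
tool_pos: [0.5772, 0.0095, 0.0319]
tool_rot: [179.6, -1.0, 7.7]
force: [-0.7, -0.2, 0.1]
grip_width: 0.0007
```

Run:
```python
from h import *
o,c=shot('side')
crop(c,'s3.png',265,150,405,260,5); o=env.get_obs(); print(o['tool_pos'],o['tool_rot'],o['force'],o['grip_width'])
o,c=shot('scene'); crop(c,'sc3.png',250,190,400,300,5)
```

```text
[0.57830997 0.00975241 0.03209908] [179.59285489  -1.07746777   7.66613141] [ 2.27483513 -0.02724664  0.3272635 ] 0.0001440650773189218
```

View pics/s3.png

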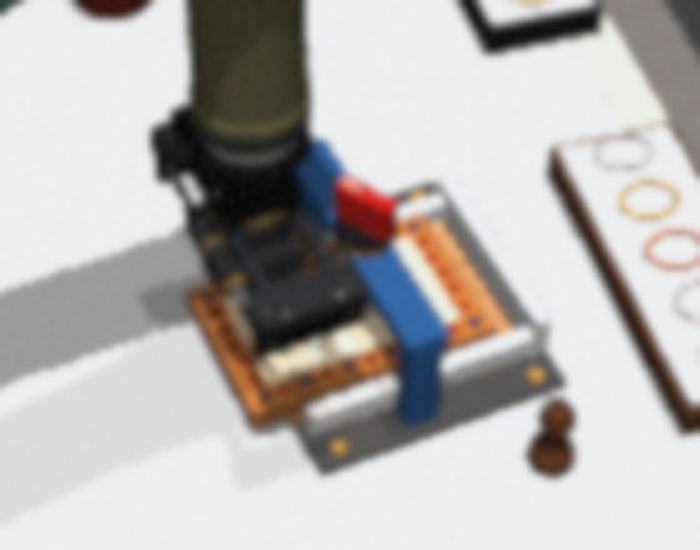

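View pics/sc3.png

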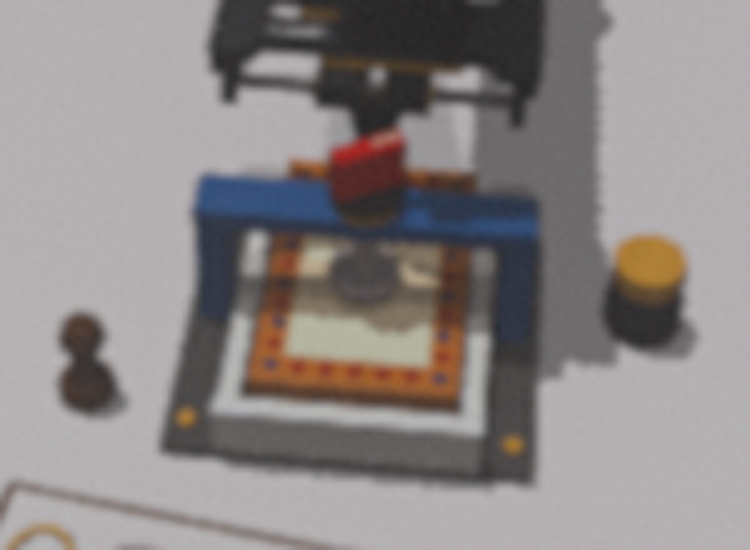

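The fingers went over the panel: it has not moved, although the stated tip height should be below its top. I'm backing off to measure the real tip height.

>>> {"name": "servo_tool", "arguments": {
  "moves": "0 0 -.015 0 0 0 1;-.03 0 0 0 0 0 1;-.03 0 0 0 0 0 1;-.02 0 0 0 0 0 1;0 0 0 0 0 0 1;0 0 0 0 0 0 1"
}}

```text
time_s: 4.78
tool_pos: [0.4941, -0.0008, 0.0449]
tool_rot: [179.6, -0.9, 7.7]
force: [-0.6, -0.1, -0.4]
grip_width: 0.0005
```

Run:
```python
from h import *
o=env.get_obs(); print(o['tool_pos'],o['tool_rot'],o['force'],o['grip_width'])
for n,f in (('side','s4.png'),('scene','sc4.png'),('wrist','w4.png')):
    o,c=shot(n,f)
    P=cloud(c,o); t=o['tool_pos']
    k=(np.hypot(P[...,0]-t[0],P[...,1]-t[1])<.03)&(P[...,2]>.012)&(P[...,2]<.2)
    Q=P[k]; print(n,len(Q), np.percentile(Q[:,2],[0,1,3,10,50]).round(4) if len(Q) else '')
    if n=='scene': crop(c,'sc4c.png',250,170,400,300,5)
    if n=='side': crop(c,'s4c.png',245,130,405,260,5)
```

```text
[ 0.49407872 -0.00076778  0.04491592] [179.64032839  -0.90221178   7.69252031] [-0.58996616 -0.12152399 -0.39820147] 0.0005431542842933376
side 181 [0.096  0.1525 0.1594 0.1636 0.1819]
scene 255 [0.0715 0.0722 0.0757 0.0876 0.1653]
wrist 19592 [0.0686 0.0798 0.0969 0.1581 0.1792]
```

View pics/sc4c.png

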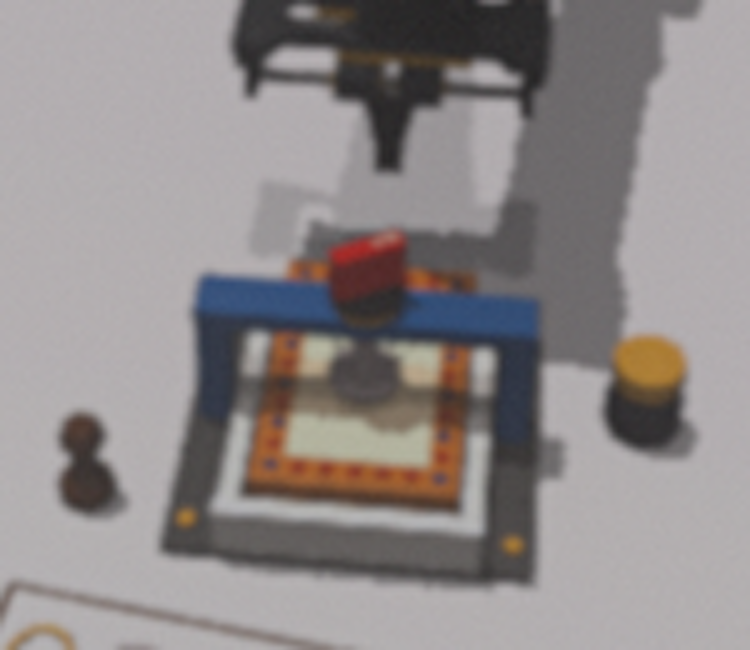

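View pics/s4c.png

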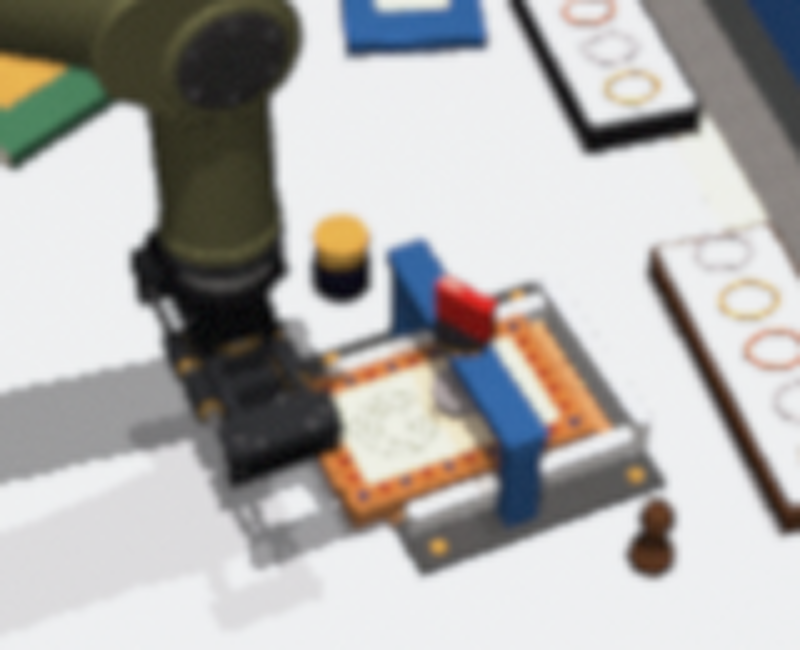

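View pics/w4.png

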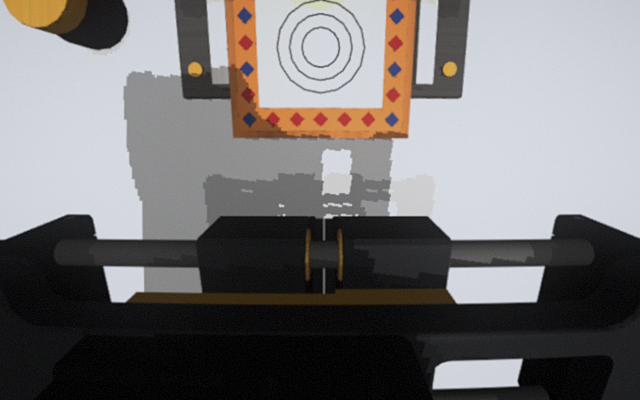

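Run:
```python
from h import *
o,c=shot('scene'); P=cloud(c,o); print(o['tool_pos'])
for r in range(192,209): print(r,c['img'][r,327],P[r,327].round(4),P[r,326].round(4))
T=c['T']
for v in (202.5,203.5,204.5):
    a=onplane(c,o,[[327.5,v]],0.)[0]; b=onplane(c,o,[[327.5,v]],.1)[0]
    for X in (.494,.5035):
        t=(X-a[0])/(b[0]-a[0]); print(v,X,(a+t*(b-a)).round(4))
```

```text
[ 4.95336056e-01 -9.90144241e-05  4.49503832e-02]
192 [44 41 42] [ 5.067e-01 -4.000e-04  1.214e-01] [ 0.5052 -0.0039  0.1196]
193 [44 42 42] [ 0.5044 -0.0008  0.1157] [ 0.5047 -0.0039  0.1152]
194 [45 43 45] [ 0.5006 -0.0015  0.1086] [ 0.5058 -0.0036  0.1122]
195 [45 43 44] [ 5.052e-01 -4.000e-04  1.084e-01] [ 0.5046 -0.0037  0.1073]
196 [45 43 43] [ 5.060e-01 -2.000e-04  1.051e-01] [ 0.5033 -0.0039  0.1023]
197 [45 45 44] [ 0.5025 -0.0008  0.0982] [ 0.5063 -0.0032  0.1007]
198 [42 41 40] [ 5.047e-01 -3.000e-04  9.600e-02] [ 0.5033 -0.0038  0.0942]
199 [44 42 43] [ 0.5056 -0.      0.0927] [ 0.5064 -0.003   0.0928]
200 [43 42 42] [ 0.5017 -0.0007  0.0854] [ 0.5079 -0.0026  0.0899]
201 [43 41 42] [0.5084 0.0008 0.087 ] [ 0.5047 -0.0032  0.0832]
202 [42 40 39] [ 0.5017 -0.0006  0.0772] [ 0.5047 -0.0032  0.0791]
203 [62 58 61] [ 5.037e-01 -1.000e-04  7.480e-02] [ 0.5056 -0.0029  0.0758]
204 [103 100 102] [ 5.012e-01 -5.000e-04  6.860e-02] [ 0.5069 -0.0025  0.0727]
205 [142 139 140] [ 0.4292 -0.0155  0.0025] [ 0.429  -0.019   0.0016]
206 [153 149 151] [ 0.4338 -0.0144  0.002 ] [ 0.4341 -0.0178  0.0015]
207 [153 149 152] [ 0.4374 -0.0136  0.0006] [ 0.4348 -0.0176 -0.0024]
208 [155 150 152] [ 0.445  -0.0119  0.0027] [ 0.4467 -0.015   0.0035]
202.5 0.494 [ 0.494  -0.0005  0.069 ]
202.5 0.5035 [0.5035 0.0015 0.077 ]
203.5 0.494 [ 4.94e-01 -4.00e-04  6.48e-02]
203.5 0.5035 [0.5035 0.0016 0.0729]
204.5 0.494 [ 4.94e-01 -3.00e-04  6.07e-02]
204.5 0.5035 [0.5035 0.0017 0.0688]
```

Both the scene and wrist depth put the closed fingertips at z≈0.070 with the TCP reported at 0.045. The tips are therefore about 26 mm behind the reported TCP, not 11 mm ahead of it. I'll check by lowering carefully over free table until the fingers touch.

>>> {"name": "servo_tool", "arguments": {
  "moves": "0 0 .015 0 0 0 1;0 0 .015 0 0 0 1;0 0 .01 0 0 0 1;0 0 .01 0 0 0 1;0 0 0 0 0 0 1;0 0 0 0 0 0 1"
}}

```text
time_s: 5.48
tool_pos: [0.5018, 0.002, -0.0066]
tool_rot: [179.9, -1.2, 7.8]
force: [-0.4, -0.6, 0.2]
grip_width: 0.0007
```

Run:
```python
from h import *
o,c=shot('scene'); P=cloud(c,o); t=o['tool_pos'];print(t,o['tool_rot'],o['force'])
k=(np.hypot(P[...,0]-t[0],P[...,1]-t[1])<.02)&(P[...,2]>.012)&(P[...,2]<.2); print(np.percentile(P[k][:,2],[0,1,3,10]))
crop(c,'sc5c.png',250,170,400,300,5)
o,c=shot('side');crop(c,'s5c.png',245,130,405,260,5)
```

```text
[ 0.5017523   0.00199111 -0.00660411] [179.92681173  -1.1901898    7.81003226] [-0.41021736 -0.62710996  0.167958  ]
[0.02387553 0.02567138 0.02941384 0.03510728]
```

View pics/sc5c.png

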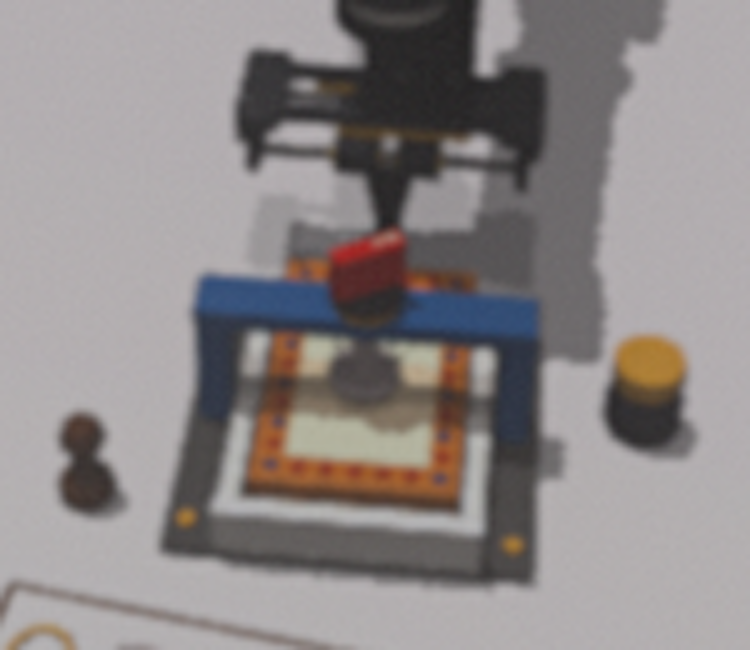

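>>> {"name": "servo_tool", "arguments": {
  "moves": "0 0 .006 0 0 0 1;0 0 .004 0 0 0 1;0 0 0 0 0 0 1"
}}

```text
time_s: 5.83
tool_pos: [0.5035, 0.0015, -0.0155]
tool_rot: [179.8, -1.4, 7.8]
force: [0.8, -0.4, -0.2]
grip_width: 0.0001
```

>>> {"name": "servo_tool", "arguments": {
  "moves": "0 0 .003 0 0 0 1;0 0 .003 0 0 0 1"
}}

```text
time_s: 6.0
tool_pos: [0.5044, 0.0014, -0.0212]
tool_rot: [179.8, -1.5, 7.8]
force: [-0.1, -0.5, 0.5]
grip_width: 0.0008
```

>>> {"name": "servo_tool", "arguments": {
  "moves": "0 0 .003 0 0 0 1;0 0 .002 0 0 0 1"
}}

```text
time_s: 6.17
tool_pos: [0.5046, 0.0013, -0.0257]
tool_rot: [179.7, -1.4, 7.8]
force: [-9.6, 0.1, 30.0]
grip_width: 0.0005
```

Touch at about TCP z −0.0245, so the tip is about 24.5 mm above the reported TCP. I'll use that figure from here on. Next I raise the tip to about 18 mm and push.

>>> {"name": "servo_tool", "arguments": {
  "moves": "0 0 -.01 0 -.04 0 1;0 0 -.008 0 0 0 1;.006 0 0 0 0 0 1;.006 0 0 0 0 0 1"
}}

```text
time_s: 6.5
tool_pos: [0.5159, 0.0027, -0.0072]
tool_rot: [179.7, -0.2, 7.7]
force: [-0.0, 0.6, 0.6]
grip_width: 0.0008
```

>>> {"name": "servo_tool", "arguments": {
  "moves": ".006 0 0 0 0 0 1;.005 0 0 0 0 0 1;.005 0 0 0 0 0 1"
}}

```text
time_s: 6.75
tool_pos: [0.5336, 0.0049, -0.0078]
tool_rot: [179.7, -0.3, 7.7]
force: [0.0, -0.4, 0.6]
grip_width: 0.0004
```

>>> {"name": "servo_tool", "arguments": {
  "moves": ".004 0 0 0 0 0 1;.004 0 0 0 0 0 1"
}}

```text
time_s: 6.92
tool_pos: [0.5404, 0.0059, -0.0089]
tool_rot: [179.7, 0.0, 7.7]
force: [-5.1, 0.2, 2.8]
grip_width: 0.0004
```

>>> {"name": "servo_tool", "arguments": {
  "moves": ".005 0 0 0 0 0 1;.005 0 0 0 0 0 1;.005 0 0 0 0 0 1"
}}

```text
time_s: 7.17
tool_pos: [0.5527, 0.0075, -0.0103]
tool_rot: [179.7, 0.5, 7.7]
force: [-4.7, -0.8, 2.8]
grip_width: 0.0004
```

>>> {"name": "servo_tool", "arguments": {
  "moves": ".004 0 0 0 0 0 1"
}}

```text
time_s: 7.25
tool_pos: [0.5567, 0.0081, -0.0105]
tool_rot: [179.7, 0.6, 7.7]
force: [-4.5, -0.6, 3.3]
grip_width: 0.0008
```

>>> {"name": "servo_tool", "arguments": {
  "moves": ".004 0 0 0 0 0 1"
}}

```text
time_s: 7.33
tool_pos: [0.5575, 0.0081, -0.0109]
tool_rot: [179.7, 1.0, 7.7]
force: [-19.5, -2.6, 16.3]
grip_width: 0.0004
```

>>> {"name": "servo_tool", "arguments": {
  "moves": ".004 0 0 0 0 0 1"
}}

```text
time_s: 7.42
tool_pos: [0.5571, 0.008, -0.0115]
tool_rot: [179.6, 1.6, 7.7]
force: [-16.8, -2.4, 13.2]
grip_width: 0.0001
```

>>> {"name": "servo_tool", "arguments": {
  "moves": ".002 0 0 0 0 0 1;.002 0 0 0 0 0 1;-.01 0 0 0 0 0 1;-.02 0 0 0 0 0 1;-.02 0 -.03 0 -.05 0 -1;0 0 -.04 0 0 0 -1;0 0 -.04 0 0 0 -1;0 0 -.04 0 0 0 -1;0 0 -.04 0 0 0 -1;0 0 -.04 0 0 0 -1;0 0 -.03 0 0 0 -1;0 0 0 0 0 0 -1;0 0 0 0 0 0 -1"
}}

```text
time_s: 8.5
tool_pos: [0.5281, 0.007, 0.2613]
tool_rot: [179.5, 2.1, 7.8]
force: [0.1, -0.3, -0.3]
grip_width: 0.0526
```

Run:
```python
from h import *
o,c=shot('wrist','w6.png'); P=cloud(c,o); print(o['tool_pos'],o['tool_rot'],o['time_s'],o['grip_width'],o['wrist_torque'],o['force'])
np.savez('w6.npz',**{k:c[k] for k in c},tp=o['tool_pos'],tr=o['tool_rot'])
m=np.zeros(P.shape[:2],bool); m[:200]=1
k=m&(P[...,2]>.138)&(P[...,2]<.15); Q=P[k]; Q=Q[np.hypot(Q[:,0]-.654,Q[:,1]-.0216)<.03]; print('bar',len(Q),cv2.minAreaRect((Q[:,:2]*1000).astype(np.float32)))
k=m&(P[...,2]>.109)&(P[...,2]<.12);Q=P[k];Q=Q[np.hypot(Q[:,0]-.654,Q[:,1]-.0216)<.03]; print('disc',len(Q),cv2.minEnclosingCircle((Q[:,:2]*1000).astype(np.float32)))
# panel near edge vs base edge along press axis lines
a=np.deg2rad(7.5); ux=np.array([np.cos(a),np.sin(a)]); uy=np.array([-ux[1],ux[0]])
K=np.array([.6543,.0216])
D=P[...,:2]-K; X=D@ux; Y=D@uy
z=P[...,2]
k=m&(abs(Y)<.045)&(X<-.03)&(z>.024)&(z<.04); print('panel near edge X',np.nanpercentile(X[k],[0,.5,2]), 'z',np.nanmedian(z[k]))
for s in(-1,1):
  k=m&(abs(Y*s-.085)<.008)&(X<-.03)&(z>.004)&(z<.014); print('base edge',np.nanpercentile(X[k],[0,.5,2]))
```

```text
[0.52805699 0.00702884 0.26132981] [179.5480948    2.09219916   7.84538148] 8.5 0.05257819461810492 [ 0.05851741 -0.06902264  0.0164107 ] [ 0.14956283 -0.27454333 -0.34689269]
bar 741 ((654.8222045898438, 21.66623878479004), (14.506123542785645, 44.29424285888672), 37.660884857177734)
disc 742 ((654.5423583984375, 21.901819229125977), 22.096595764160156)
panel near edge X [-0.0857562  -0.08556127 -0.08533565] z 0.030321438865499595
base edge [-0.0783589  -0.07827722 -0.07823497]
base edge [-0.07905118 -0.07903658 -0.07894086]
```

View pics/w6.png

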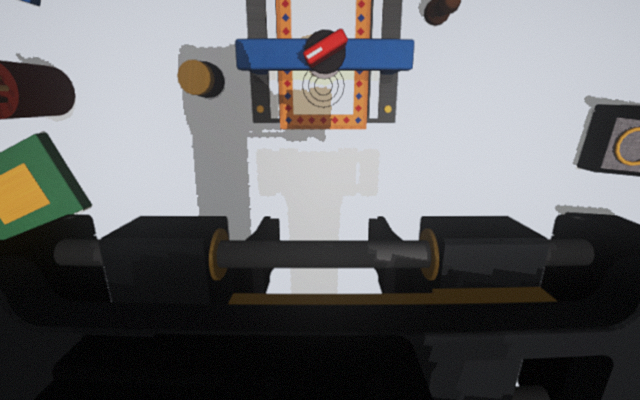

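Panel home: its near end overhangs the base plate by 6.8 mm, against 7 mm expected. The knob axis is at (0.6547, 0.0218) and the bar lies at 128°. I'll turn the tool to that.

>>> {"name": "servo_tool", "arguments": {
  "moves": "0 0 0 0 .07 0 -1;0 0 0 0 0 -.25 -1;0 0 0 0 0 -.25 -1;0 0 0 0 0 -.25 -1;0 0 0 0 0 -.25 -1;0 0 0 0 0 -.25 -1;0 0 0 0 0 -.25 -1;0 0 0 0 0 -.25 -1;0 0 0 0 0 -.25 -1;0 0 0 0 0 -.25 -1;0 0 0 0 0 -.25 -1;0 0 0 0 0 -.25 -1;0 0 0 0 0 -.25 -1;0 0 0 0 0 -.25 -1;0 0 0 0 0 -.25 -1;0 0 0 0 0 -.25 -1;0 0 0 0 0 -.25 -1"
}}

```text
time_s: 9.97
tool_pos: [0.5208, 0.007, 0.2314]
tool_rot: [-179.0, -0.5, 122.8]
force: [-0.0, -0.5, 0.5]
grip_width: 0.0872
```

```bash
cat > go.py <<'E'
import sys
from h import *
from scipy.spatial.transform import Rotation as R
def rep(tx,ty,yaw,z=None):
    o=env.get_obs(); r=R.from_euler('xyz',o['tool_rot'],degrees=True)
    T=R.from_euler('xyz',[180,0,yaw],degrees=True)
    d=np.array([tx,ty,o['tool_pos'][2] if z is None else z])-o['tool_pos']
    print('t',o['time_s'],'pos',o['tool_pos'].round(4),'rot',o['tool_rot'].round(2),'shift',r.inv().apply(d).round(4),'turn frac',((r.inv()*T).as_rotvec()/.5).round(3),'q',o['qpos'].round(1),'F',o['force'].round(2),'M',o['wrist_torque'].round(3),o['grip_width'].round(4))
if __name__=='__main__': rep(*map(float,sys.argv[1:]))
E
python3 go.py .6547 .0218 128
```

```text
Traceback (most recent call last):
  File "go.py", line 9, in <module>
    if __name__=='__main__': rep(*map(float,sys.argv[1:]))
                             ~~~^^^^^^^^^^^^^^^^^^^^^^^^^^
  File "go.py", line 8, in rep
    print('t',o['time_s'],'pos',o['tool_pos'].round(4),'rot',o['tool_rot'].round(2),'shift',r.inv().apply(d).round(4),'turn frac',((r.inv()*T).as_rotvec()/.5).round(3),'q',o['qpos'].round(1),'F',o['force'].round(2),'M',o['wrist_torque'].round(3),o['grip_width'].round(4))
                                                                                                                                                                                                                                                      ^^^^^^^^^^^^^^^^^^^^^
AttributeError: 'float' object has no attribute 'round'
```

```bash
sed -i "s/o\['grip_width'\].round(4)/round(o['grip_width'],4)/" go.py; python3 go.py .6547 .0218 128
```

```text
t 9.9667 pos [0.5208 0.007  0.2314] rot [-179.01   -0.54  122.82] shift [-0.0602  0.1205 -0.0027] turn frac [-0.034 -0.02  -0.181] q [ 42.3   6.  -48.8  95.9   4.5  81.3  25.7] F [-0.04 -0.5   0.54] M [ 0.018 -0.155 -0.001] 0.0872
```

>>> {"name": "servo_tool", "arguments": {
  "moves": "-.015 .03 0 -.034 -.02 -.18 -1;-.015 .03 0 0 0 0 -1;-.015 .03 0 0 0 0 -1;-.014 .028 0 0 0 0 -1;0 0 0 0 0 0 -1;0 0 0 0 0 0 -1"
}}

```text
time_s: 10.47
tool_pos: [0.6516, 0.0298, 0.2156]
tool_rot: [-179.4, -0.4, 128.5]
force: [-1.2, -0.3, -0.5]
grip_width: 0.0873
```

```bash
python3 go.py .6547 .0218 128
```

```text
t 10.4667 pos [0.6516 0.0298 0.2156] rot [-179.39   -0.36  128.47] shift [-0.0082 -0.0026 -0.    ] turn frac [-0.021 -0.012  0.016] q [ 29.6  25.6 -47.9  79.1  18.7  84.2  20.9] F [-1.22 -0.28 -0.52] M [ 0.064 -0.146 -0.015] 0.0873
```

>>> {"name": "servo_tool", "arguments": {
  "moves": "-.006 -.002 .02 -.02 -.012 0 -1;-.002 0 .03 0 0 0 -1;0 0 .03 0 0 0 -1;0 0 .015 0 0 0 -1;0 0 0 0 0 0 -1;0 0 0 0 0 0 -1"
}}

```text
time_s: 10.97
tool_pos: [0.649, 0.0222, 0.1123]
tool_rot: [-179.8, -0.1, 128.6]
force: [0.1, 0.0, 0.3]
grip_width: 0.0874
```

```bash
python3 go.py .6547 .0218 128 .0945
```

```text
t 10.9667 pos [0.649  0.0222 0.1123] rot [-1.7978e+02 -1.5000e-01  1.2864e+02] shift [-0.004   0.0043  0.0178] turn frac [-0.008 -0.005  0.022] q [ 30.4  28.5 -46.5  87.7  21.1  73.2  19.8] F [0.09 0.01 0.31] M [-0.019 -0.101 -0.029] 0.0874
```

>>> {"name": "servo_tool", "arguments": {
  "moves": "-.003 .004 .008 0 0 0 -1;-.001 .001 .006 0 0 0 -1;0 0 .001 0 0 0 -1;0 0 0 0 0 0 -1"
}}

```text
time_s: 11.3
tool_pos: [0.6569, 0.0218, 0.0997]
tool_rot: [-180.0, 0.1, 128.6]
force: [0.2, -0.1, -0.6]
grip_width: 0.087
```

```bash
python3 go.py .6547 .0218 128 .0945
python3 - <<'E'
from h import *
o,c=shot('side');crop(c,'s7.png',265,130,405,250,5)
o,c=shot('scene');crop(c,'sc7.png',250,150,400,280,5)
E
```

```text
t 11.3 pos [0.6569 0.0218 0.0997] rot [-1.7998e+02  9.0000e-02  1.2860e+02] shift [ 0.0014 -0.0017  0.0052] turn frac [-0.001  0.003  0.021] q [ 29.8  29.7 -46.   87.6  22.1  72.1  19.3] F [ 0.18 -0.15 -0.58] M [ 0.047 -0.095 -0.063] 0.087
```

View pics/s7.png

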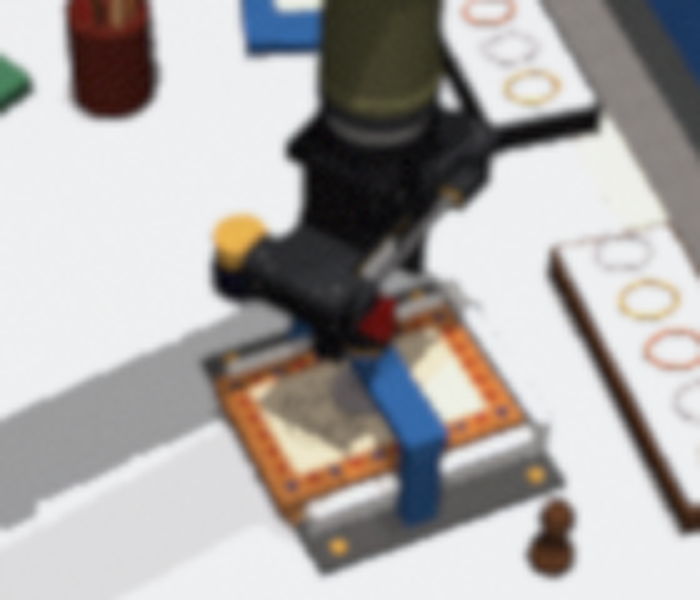

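View pics/sc7.png

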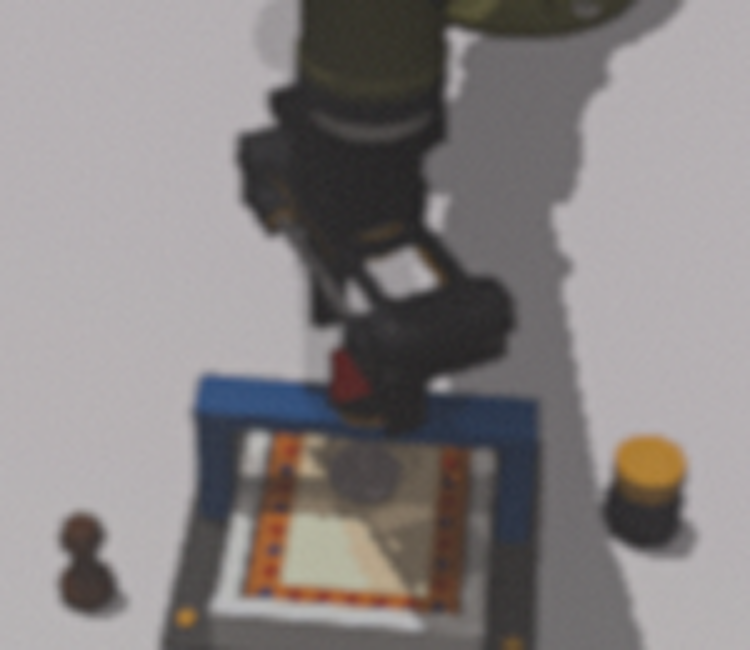

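The bar sits between the open fingers. I'll lower 4 mm and close.

>>> {"name": "servo_tool", "arguments": {
  "moves": ".001 -.001 .004 0 0 .02 -1;0 0 .0005 0 0 0 -1;0 0 0 0 0 0 1;0 0 0 0 0 0 1;0 0 0 0 0 0 1;0 0 0 0 0 0 1;0 0 0 0 0 0 1;0 0 0 0 0 0 1;0 0 0 0 0 0 1;0 0 0 0 0 0 1",
  "squeeze": 30
}}

```text
time_s: 12.23
tool_pos: [0.6565, 0.0226, 0.0969]
tool_rot: [179.9, 0.2, 128.0]
force: [0.4, 0.2, 0.7]
grip_width: 0.0418
```

```bash
python3 go.py .6547 .0218 128 .0945
```

```text
t 12.2333 pos [0.6565 0.0226 0.0969] rot [179.87   0.2  128.  ] shift [ 0.0005 -0.0019  0.0024] turn frac [ 0.004  0.007 -0.   ] q [ 29.7  29.6 -45.9  88.   22.1  71.6  18.6] F [0.41 0.2  0.75] M [ 0.02  -0.116  0.028] 0.0418
```

>>> {"name": "servo_tool", "arguments": {
  "moves": "0 -.002 .002 0 0 0 1;0 0 0 0 0 0 1;0 0 0 0 0 0 1;0 0 0 0 0 0 1;0 0 0 0 0 0 1;0 0 0 0 0 0 1;0 0 0 0 0 0 1;0 0 0 0 0 0 1"
}}

```text
time_s: 12.9
tool_pos: [0.6555, 0.0217, 0.0947]
tool_rot: [179.8, 0.2, 128.0]
force: [-0.2, 0.4, -0.8]
grip_width: 0.0137
```

```bash
python3 go.py .6547 .0218 128 .0945
```

```text
t 12.9 pos [0.6555 0.0217 0.0947] rot [179.77   0.21 128.01] shift [ 0.0005 -0.0006  0.0002] turn frac [0.008 0.007 0.   ] q [ 29.9  29.5 -45.9  88.4  22.1  71.1  18.7] F [-0.24  0.39 -0.82] M [ 0.097 -0.249  0.005] 0.0137
```

>>> {"name": "servo_tool", "arguments": {
  "moves": "0 0 -.001 0 0 .2 1;0 0 -.001 0 0 .2 1;0 0 -.001 0 0 .2 1"
}}

```text
time_s: 13.15
tool_pos: [0.6553, 0.0217, 0.0947]
tool_rot: [179.7, 0.0, 110.3]
force: [2.7, 0.4, -4.6]
grip_width: 0.0141
```

```bash
python3 go.py .6547 .0218 128 .0945
```

```text
t 13.15 pos [0.6553 0.0217 0.0947] rot [1.7974e+02 3.0000e-02 1.1027e+02] shift [ 0.0003 -0.0005  0.0002] turn frac [ 0.009  0.002 -0.619] q [ 27.8  28.5 -42.6  88.4  20.   70.6   2.3] F [ 2.68  0.37 -4.56] M [ 0.052 -0.66   0.053] 0.0141
```

>>> {"name": "servo_tool", "arguments": {
  "moves": "0 0 -.001 0 0 .2 1;0 0 -.001 0 0 .2 1;0 0 -.001 0 0 .2 1;0 0 -.001 0 0 .2 1;0 0 -.001 0 0 .2 1;0 0 -.001 0 0 .2 1"
}}

```text
time_s: 13.65
tool_pos: [0.6549, 0.0217, 0.0947]
tool_rot: [179.9, -0.2, 74.2]
force: [3.1, 1.3, -5.7]
grip_width: 0.0139
```

```bash
python3 go.py .6547 .0218 128 .0945
```

```text
t 13.65 pos [0.6549 0.0217 0.0947] rot [179.9  -0.2  74.2] shift [ 0.     -0.0002  0.0002] turn frac [ 0.006 -0.005 -1.878] q [ 23.2  26.7 -36.   88.6  16.2  69.9 -31.2] F [ 3.1   1.3  -5.69] M [ 0.009 -0.647 -0.007] 0.0139
```

>>> {"name": "servo_tool", "arguments": {
  "moves": "0 0 -.001 0 0 .2 1;0 0 -.001 0 0 .2 1;0 0 -.001 0 0 .2 1;0 0 -.001 0 0 .2 1;0 0 -.001 0 0 .2 1"
}}

```text
time_s: 14.07
tool_pos: [0.6545, 0.0219, 0.0947]
tool_rot: [-179.9, -0.2, 44.2]
force: [3.2, 0.6, -5.6]
grip_width: 0.0139
```

```bash
python3 go.py .6547 .0218 128 .0945
python3 - <<'E'
from h import *
o,c=shot('scene');crop(c,'sc8.png',250,150,400,280,5)
E
```

```text
t 14.0667 pos [0.6545 0.0219 0.0947] rot [-179.88   -0.19   44.16] shift [0.     0.0002 0.0002] turn frac [ 1.000e-03 -9.000e-03 -2.927e+00] q [ 19.4  25.6 -30.7  88.7  13.4  69.4 -59.3] F [ 3.22  0.58 -5.61] M [-0.035 -0.586  0.051] 0.0139
```

View pics/sc8.png

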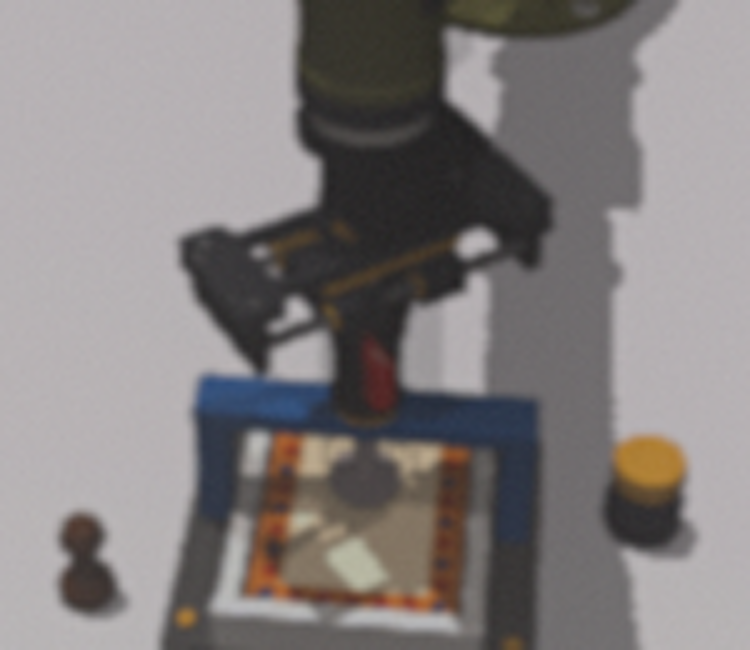

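>>> {"name": "servo_tool", "arguments": {
  "moves": "0 0 -.001 0 0 .2 1;0 0 -.001 0 0 .2 1;0 0 -.001 0 0 .15 1"
}}

```text
time_s: 14.37
tool_pos: [0.6544, 0.0221, 0.0947]
tool_rot: [-179.8, -0.1, 27.9]
force: [3.3, 0.3, -5.5]
grip_width: 0.0139
```

```bash
cat > q.py <<'E'
from h import *
o=env.get_obs(); print('t',round(o['time_s'],2),'yaw',o['tool_rot'].round(2),'p',o['tool_pos'].round(4),'F',o['force'].round(1),'M',o['wrist_torque'].round(3),'eff7',o['effort'][6].round(3),'q7',o['qpos'][6].round(2),'g',round(o['grip_width'],4), 'turned',round((128-o['tool_rot'][2]),2))
E
python3 q.py
```

```text
t 14.37 yaw [-1.7978e+02 -1.1000e-01  2.7940e+01] p [0.6544 0.0221 0.0947] F [ 3.3  0.3 -5.5] M [ 0.012 -0.722  0.029] eff7 0.661 q7 -74.61 g 0.0139 turned 100.06
```

>>> {"name": "servo_tool", "arguments": {
  "moves": "0 0 -.001 0 0 .1 1;0 0 -.001 0 0 .1 1"
}}

```text
time_s: 14.53
tool_pos: [0.6543, 0.0221, 0.0947]
tool_rot: [-179.7, -0.1, 22.2]
force: [3.3, 1.1, -5.6]
grip_width: 0.0143
```

```bash
python3 q.py
```

```text
t 14.53 yaw [-1.7975e+02 -7.0000e-02  2.2160e+01] p [0.6543 0.0221 0.0947] F [ 3.3  1.1 -5.6] M [-0.004 -0.685 -0.012] eff7 0.515 q7 -80.06 g 0.0143 turned 105.84
```

>>> {"name": "servo_tool", "arguments": {
  "moves": "0 0 -.001 0 0 .1 1"
}}

```text
time_s: 14.62
tool_pos: [0.6543, 0.0221, 0.0947]
tool_rot: [-179.7, -0.0, 19.3]
force: [2.6, 0.8, -6.7]
grip_width: 0.0135
```

```bash
python3 q.py
```

```text
t 14.62 yaw [-1.7974e+02 -4.0000e-02  1.9300e+01] p [0.6543 0.0221 0.0947] F [ 2.6  0.8 -6.7] M [-0.055 -0.699  0.06 ] eff7 0.527 q7 -82.75 g 0.0135 turned 108.7
```

Run:
```python
from h import *
o,c=shot('scene'); P=cloud(c,o)
for r in range(226,272,1): print(r,c['img'][r,322],P[r,322].round(4))
crop(c,'sc9.png',295,225,355,275,12)
```

```text
226 [82 41 41] [0.6766 0.024  0.1379]
227 [81 39 38] [0.6778 0.0243 0.1354]
228 [83 43 42] [0.6763 0.024  0.1301]
229 [80 39 39] [0.6748 0.0237 0.1249]
230 [82 42 41] [0.6769 0.0242 0.1232]
231 [74 41 42] [0.678  0.0245 0.1206]
232 [58 42 41] [0.6776 0.0245 0.1164]
233 [56 48 40] [0.673  0.0235 0.1078]
234 [67 59 50] [0.6756 0.0241 0.1066]
235 [57 57 58] [0.6713 0.0232 0.0984]
236 [49 53 68] [0.6674 0.0224 0.0905]
237 [53 57 68] [0.6726 0.0236 0.0919]
238 [65 64 67] [0.6594 0.0207 0.0744]
239 [73 69 68] [0.6623 0.0214 0.0734]
240 [76 69 70] [0.6599 0.0209 0.0668]
241 [77 71 71] [0.66   0.021  0.0629]
242 [78 72 72] [0.6615 0.0214 0.0603]
243 [76 70 71] [0.662  0.0215 0.0568]
244 [77 72 72] [0.6623 0.0216 0.053 ]
245 [76 70 69] [0.6623 0.0217 0.0488]
246 [76 71 70] [0.6593 0.0211 0.0415]
247 [74 70 70] [0.665  0.0224 0.0434]
248 [76 70 71] [0.6706 0.0237 0.0453]
249 [79 74 74] [0.6713 0.0239 0.0418]
250 [79 73 72] [0.6775 0.0254 0.0444]
251 [85 77 73] [0.6749 0.0249 0.0375]
252 [106  94  82] [0.6713 0.0241 0.0293]
253 [123 110  94] [0.6792 0.0259 0.0338]
254 [131 116 100] [0.6832 0.0269 0.034 ]
255 [134 122 104] [0.6832 0.0269 0.0298]
256 [140 129 111] [0.69   0.0285 0.0332]
257 [140 130 112] [0.6944 0.0295 0.0339]
258 [142 131 114] [0.6958 0.0299 0.0313]
259 [140 130 112] [0.6993 0.0307 0.0311]
260 [141 130 113] [0.7034 0.0317 0.0315]
261 [140 127 111] [0.7061 0.0324 0.0305]
262 [133 119 101] [0.7129 0.0339 0.0341]
263 [132 116  99] [0.7154 0.0346 0.0328]
264 [144 133 115] [0.7204 0.0357 0.0344]
265 [165 161 142] [0.721  0.0359 0.0309]
266 [179 177 157] [0.7228 0.0364 0.0288]
267 [178 166 144] [0.7259 0.0371 0.0283]
268 [170 131  98] [0.7309 0.0383 0.03  ]
269 [161  95  52] [0.735  0.0392 0.0306]
270 [161  99  65] [0.7417 0.0408 0.0345]
271 [171 138 120] [0.743  0.0411 0.0319]
```

View pics/sc9.png

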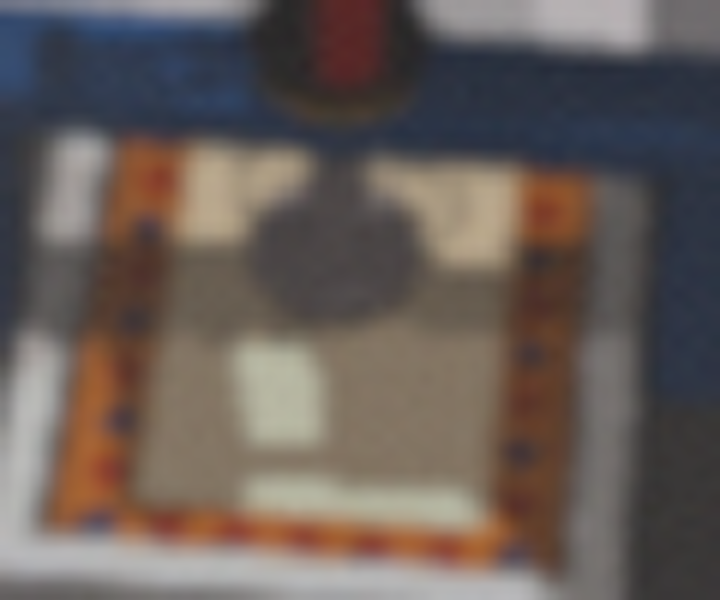

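>>> {"name": "servo_tool", "arguments": {
  "moves": "0 0 -.001 0 0 .06 1;0 0 -.001 0 0 .06 1"
}}

```text
time_s: 14.83
tool_pos: [0.6543, 0.0222, 0.0947]
tool_rot: [-179.7, -0.0, 16.0]
force: [3.2, 0.9, -6.9]
grip_width: 0.0138
```

```bash
python3 q.py
```

```text
t 14.83 yaw [-1.7972e+02 -1.0000e-02  1.5990e+01] p [0.6543 0.0222 0.0947] F [ 3.2  0.9 -6.9] M [-0.02  -0.76   0.066] eff7 0.255 q7 -85.87 g 0.0138 turned 112.01
```

>>> {"name": "servo_tool", "arguments": {
  "moves": "0 0 -.001 0 0 .06 1;0 0 -.001 0 0 .06 1"
}}

```text
time_s: 15.0
tool_pos: [0.6543, 0.0222, 0.0947]
tool_rot: [-179.7, 0.0, 12.8]
force: [3.8, 0.0, -6.2]
grip_width: 0.0141
```

```bash
python3 q.py
```

```text
t 15.0 yaw [-1.7969e+02  4.0000e-02  1.2780e+01] p [0.6543 0.0222 0.0947] F [ 3.8  0.  -6.2] M [-0.068 -0.808  0.045] eff7 0.282 q7 -88.89 g 0.0141 turned 115.22
```

>>> {"name": "servo_tool", "arguments": {
  "moves": "0 0 -.001 0 0 .06 1;0 0 -.001 0 0 .06 1"
}}

```text
time_s: 15.17
tool_pos: [0.6542, 0.0223, 0.0947]
tool_rot: [-179.7, 0.1, 9.6]
force: [3.1, 0.4, -6.6]
grip_width: 0.0135
```

```bash
python3 q.py
```

```text
t 15.17 yaw [-1.7967e+02  8.0000e-02  9.5700e+00] p [0.6542 0.0223 0.0947] F [ 3.1  0.4 -6.6] M [-0.085 -0.809  0.071] eff7 0.282 q7 -91.92 g 0.0135 turned 118.43
```

>>> {"name": "servo_tool", "arguments": {
  "moves": "0 0 -.001 0 0 .06 1;0 0 -.001 0 0 .06 1"
}}

```text
time_s: 15.33
tool_pos: [0.6542, 0.0223, 0.0947]
tool_rot: [-179.7, 0.1, 6.4]
force: [3.5, 0.1, -5.4]
grip_width: 0.0137
```

```bash
python3 q.py
```

```text
t 15.33 yaw [-1.7966e+02  1.3000e-01  6.3700e+00] p [0.6542 0.0223 0.0947] F [ 3.5  0.1 -5.4] M [-0.021 -0.769 -0.022] eff7 0.283 q7 -94.94 g 0.0137 turned 121.63
```

>>> {"name": "servo_tool", "arguments": {
  "moves": "0 0 -.001 0 0 .06 1;0 0 -.001 0 0 .06 1"
}}

```text
time_s: 15.5
tool_pos: [0.6542, 0.0224, 0.0947]
tool_rot: [-179.7, 0.2, 3.2]
force: [3.6, 0.8, -6.9]
grip_width: 0.0138
```

```bash
python3 q.py
```

```text
t 15.5 yaw [-179.65    0.18    3.16] p [0.6542 0.0224 0.0947] F [ 3.6  0.8 -6.9] M [-0.021 -0.78   0.04 ] eff7 0.283 q7 -97.96 g 0.0138 turned 124.84
```

>>> {"name": "servo_tool", "arguments": {
  "moves": "0 0 -.001 0 0 .06 1;0 0 -.001 0 0 .06 1"
}}

```text
time_s: 15.67
tool_pos: [0.6542, 0.0224, 0.0947]
tool_rot: [-179.6, 0.2, -0.0]
force: [4.0, -0.1, -6.7]
grip_width: 0.0135
```

```bash
python3 q.py
```

```text
t 15.67 yaw [-1.7965e+02  2.3000e-01 -5.0000e-02] p [0.6542 0.0224 0.0947] F [ 4.  -0.1 -6.7] M [-0.02  -0.836 -0.003] eff7 0.283 q7 -100.99 g 0.0135 turned 128.05
```

>>> {"name": "servo_tool", "arguments": {
  "moves": "0 0 -.001 0 0 .06 1;0 0 -.001 0 0 .06 1"
}}

```text
time_s: 15.83
tool_pos: [0.6542, 0.0225, 0.0947]
tool_rot: [-179.7, 0.3, -3.3]
force: [2.9, -0.2, -6.2]
grip_width: 0.0138
```

```bash
python3 q.py
```

```text
t 15.83 yaw [-179.65    0.28   -3.25] p [0.6542 0.0225 0.0947] F [ 2.9 -0.2 -6.2] M [ 0.    -0.743  0.045] eff7 0.283 q7 -104.02 g 0.0138 turned 131.25
```

>>> {"name": "servo_tool", "arguments": {
  "moves": "0 0 -.001 0 0 .06 1;0 0 -.001 0 0 .06 1"
}}

```text
time_s: 16.0
tool_pos: [0.6542, 0.0225, 0.0947]
tool_rot: [-179.7, 0.3, -6.5]
force: [3.3, 1.0, -5.7]
grip_width: 0.0138
```

```bash
python3 q.py
```

```text
t 16.0 yaw [-179.66    0.33   -6.46] p [0.6542 0.0225 0.0947] F [ 3.3  1.  -5.7] M [-0.046 -0.847  0.092] eff7 0.283 q7 -107.05 g 0.0138 turned 134.46
```

>>> {"name": "servo_tool", "arguments": {
  "moves": "0 0 -.001 0 0 .06 1;0 0 -.001 0 0 .06 1"
}}

```text
time_s: 16.17
tool_pos: [0.6542, 0.0225, 0.0947]
tool_rot: [-179.7, 0.4, -9.7]
force: [3.1, 0.8, -6.4]
grip_width: 0.0138
```

```bash
python3 q.py
```

```text
t 16.17 yaw [-179.67    0.37   -9.67] p [0.6542 0.0225 0.0947] F [ 3.1  0.8 -6.4] M [-0.048 -0.84   0.028] eff7 0.283 q7 -110.08 g 0.0138 turned 137.67
```

>>> {"name": "servo_tool", "arguments": {
  "moves": "0 0 -.001 0 0 .06 1;0 0 -.001 0 0 .06 1"
}}

```text
time_s: 16.33
tool_pos: [0.6542, 0.0225, 0.0947]
tool_rot: [-179.7, 0.4, -12.9]
force: [3.2, 0.8, -5.6]
grip_width: 0.0139
```

```bash
python3 q.py
```

```text
t 16.33 yaw [-179.7     0.42  -12.87] p [0.6542 0.0225 0.0947] F [ 3.2  0.8 -5.6] M [ 0.007 -0.794  0.094] eff7 0.283 q7 -113.11 g 0.0139 turned 140.87
```

>>> {"name": "servo_tool", "arguments": {
  "moves": "0 0 -.001 0 0 .06 1;0 0 -.001 0 0 .06 1"
}}

```text
time_s: 16.5
tool_pos: [0.6542, 0.0226, 0.0947]
tool_rot: [-179.7, 0.5, -16.1]
force: [2.3, 0.4, -5.6]
grip_width: 0.0136
```

```bash
python3 q.py
```

```text
t 16.5 yaw [-179.72    0.47  -16.08] p [0.6542 0.0226 0.0947] F [ 2.3  0.4 -5.6] M [ 0.012 -0.848 -0.052] eff7 0.283 q7 -116.15 g 0.0136 turned 144.08
```

>>> {"name": "servo_tool", "arguments": {
  "moves": "0 0 -.001 0 0 .06 1;0 0 -.001 0 0 .06 1"
}}

```text
time_s: 16.67
tool_pos: [0.6542, 0.0226, 0.0947]
tool_rot: [-179.8, 0.5, -19.3]
force: [2.7, 0.4, -5.7]
grip_width: 0.0138
```

```bash
python3 q.py
```

```text
t 16.67 yaw [-179.75    0.51  -19.28] p [0.6542 0.0226 0.0947] F [ 2.7  0.4 -5.7] M [-0.027 -0.798  0.006] eff7 0.283 q7 -119.18 g 0.0138 turned 147.28
```

>>> {"name": "servo_tool", "arguments": {
  "moves": "0 0 -.001 0 0 .06 1;0 0 -.001 0 0 .06 1"
}}

```text
time_s: 16.83
tool_pos: [0.6542, 0.0227, 0.0947]
tool_rot: [-179.8, 0.6, -22.5]
force: [3.4, 0.6, -5.8]
grip_width: 0.0135
```

```bash
python3 q.py
```

```text
t 16.83 yaw [-179.78    0.55  -22.49] p [0.6542 0.0227 0.0947] F [ 3.4  0.6 -5.8] M [ 0.005 -0.912  0.05 ] eff7 0.283 q7 -122.22 g 0.0135 turned 150.49
```

>>> {"name": "servo_tool", "arguments": {
  "moves": "0 0 -.001 0 0 .06 1;0 0 -.001 0 0 .06 1"
}}

```text
time_s: 17.0
tool_pos: [0.6542, 0.0227, 0.0947]
tool_rot: [-179.8, 0.6, -25.7]
force: [2.7, 0.4, -6.4]
grip_width: 0.0136
```

```bash
python3 q.py
```

```text
t 17.0 yaw [-179.82    0.59  -25.69] p [0.6542 0.0227 0.0947] F [ 2.7  0.4 -6.4] M [ 0.028 -0.87   0.043] eff7 0.283 q7 -125.26 g 0.0136 turned 153.69
```

>>> {"name": "servo_tool", "arguments": {
  "moves": "0 0 -.001 0 0 .06 1;0 0 -.001 0 0 .06 1"
}}

```text
time_s: 17.17
tool_pos: [0.6542, 0.0227, 0.0947]
tool_rot: [-179.9, 0.6, -28.9]
force: [2.9, 0.4, -6.1]
grip_width: 0.0138
```

```bash
python3 q.py
```

```text
t 17.17 yaw [-179.87    0.62  -28.9 ] p [0.6542 0.0227 0.0947] F [ 2.9  0.4 -6.1] M [ 0.046 -0.88   0.034] eff7 0.283 q7 -128.3 g 0.0138 turned 156.9
```

>>> {"name": "servo_tool", "arguments": {
  "moves": "0 0 -.001 0 0 .06 1;0 0 -.001 0 0 .06 1"
}}

```text
time_s: 17.33
tool_pos: [0.6542, 0.0227, 0.0947]
tool_rot: [-179.9, 0.7, -32.1]
force: [2.9, 0.7, -5.6]
grip_width: 0.0139
```

```bash
python3 q.py
```

```text
t 17.33 yaw [-179.91    0.65  -32.11] p [0.6542 0.0227 0.0947] F [ 2.9  0.7 -5.6] M [ 0.015 -0.861  0.054] eff7 0.283 q7 -131.34 g 0.0139 turned 160.11
```

>>> {"name": "servo_tool", "arguments": {
  "moves": "0 0 -.001 0 0 .06 1;0 0 -.001 0 0 .06 1"
}}

```text
time_s: 17.5
tool_pos: [0.6542, 0.0228, 0.0947]
tool_rot: [-180.0, 0.7, -35.3]
force: [2.4, 0.6, -6.6]
grip_width: 0.0139
```

```bash
python3 q.py
```

```text
t 17.5 yaw [-179.96    0.68  -35.31] p [0.6542 0.0228 0.0947] F [ 2.4  0.6 -6.6] M [-0.013 -0.944  0.014] eff7 0.283 q7 -134.39 g 0.0139 turned 163.31
```

>>> {"name": "servo_tool", "arguments": {
  "moves": "0 0 -.001 0 0 .06 1;0 0 -.001 0 0 .06 1"
}}

```text
time_s: 17.67
tool_pos: [0.6542, 0.0228, 0.0947]
tool_rot: [180.0, 0.7, -38.5]
force: [2.5, -0.3, -5.8]
grip_width: 0.0139
```

```bash
python3 q.py
```

```text
t 17.67 yaw [179.98   0.7  -38.51] p [0.6542 0.0228 0.0947] F [ 2.5 -0.3 -5.8] M [ 0.004 -0.946  0.023] eff7 0.282 q7 -137.43 g 0.0139 turned 166.51
```

>>> {"name": "servo_tool", "arguments": {
  "moves": "0 0 -.001 0 0 .06 1;0 0 -.001 0 0 .06 1"
}}

```text
time_s: 17.83
tool_pos: [0.6542, 0.0229, 0.0947]
tool_rot: [179.9, 0.7, -41.7]
force: [3.1, -0.2, -6.5]
grip_width: 0.0139
```

```bash
python3 q.py;python3 - <<'E'
from h import *
o,c=shot('scene'); P=cloud(c,o)
for r in range(246,258,1): print(r,c['img'][r,322],P[r,322].round(4))
crop(c,'sc10.png',295,225,355,275,12)
E
```

```text
t 17.83 yaw [179.92   0.72 -41.72] p [0.6542 0.0229 0.0947] F [ 3.1 -0.2 -6.5] M [ 0.05  -0.903  0.075] eff7 0.282 q7 -140.47 g 0.0139 turned 169.72
246 [77 72 72] [0.6618 0.0217 0.0442]
247 [75 71 70] [0.6624 0.0218 0.0406]
248 [76 70 70] [0.6668 0.0229 0.0411]
249 [76 71 71] [0.6698 0.0236 0.0403]
250 [76 71 71] [0.6736 0.0245 0.0402]
251 [75 70 69] [0.6769 0.0253 0.0396]
252 [82 75 68] [0.6714 0.0241 0.0293]
253 [96 87 76] [0.6748 0.0249 0.0289]
254 [104  94  80] [0.6806 0.0263 0.0311]
255 [102  91  78] [0.6848 0.0273 0.0315]
256 [112 102  88] [0.6884 0.0281 0.0313]
257 [137 130 113] [0.6936 0.0293 0.033 ]
```

View pics/sc10.png

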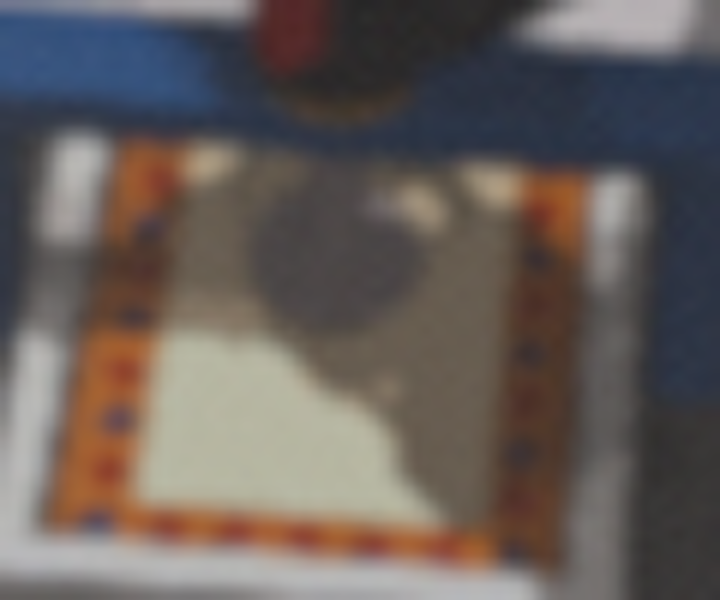

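No contact yet at about 4.0 rad, and q7 is close to its limit. I'll release, lift, turn back 180° and regrip.

>>> {"name": "servo_tool", "arguments": {
  "moves": "0 0 0 0 0 0 0;0 0 0 0 0 0 0;0 0 0 0 0 0 0;0 0 0 0 0 0 0;0 0 0 0 0 0 0;0 0 0 0 0 0 0;0 0 -.02 0 0 0 0;0 0 -.03 0 0 0 0;0 0 -.01 0 0 0 0;0 0 -.001 0 0 -.25 0;0 0 -.001 0 0 -.25 0;0 0 -.001 0 0 -.25 0;0 0 -.001 0 0 -.25 0;0 0 -.001 0 0 -.25 0;0 0 -.001 0 0 -.25 0;0 0 -.001 0 0 -.25 0;0 0 -.001 0 0 -.25 0;0 0 -.001 0 0 -.25 0"
}}

```text
time_s: 19.38
tool_pos: [0.6534, 0.0222, 0.1683]
tool_rot: [-179.4, 0.5, 23.6]
force: [-1.0, 0.6, -0.7]
grip_width: 0.0432
```

```bash
python3 go.py .6547 .0222 138.3 .150
```

```text
t 19.3833 pos [0.6534 0.0222 0.1683] rot [-179.4     0.51   23.57] shift [0.0013 0.0007 0.0183] turn frac [-0.031 -0.01  -4.005] q [ 16.1  22.3 -26.4  83.3   9.5  77.4 -77.2] F [-0.97  0.61 -0.67] M [ 0.057 -0.009  0.015] 0.0432
```

>>> {"name": "servo_tool", "arguments": {
  "moves": "0 0 0 0 0 -.25 0;0 0 0 0 0 -.25 0;0 0 0 0 0 -.25 0;0 0 0 0 0 -.25 0;0 0 0 0 0 -.25 0;0 0 0 0 0 -.25 0;0 0 0 0 0 -.25 0;0 0 0 0 0 -.25 0;0 0 0 0 0 -.25 0;0 0 0 0 0 -.25 0;0 0 0 0 0 -.25 0;0 0 0 0 0 -.25 0;0 0 0 0 0 -.25 0;0 0 0 0 0 -.25 0;0 0 0 0 0 -.25 0;0 0 0 0 0 -.2 0;0 0 0 0 0 0 0"
}}

```text
time_s: 20.8
tool_pos: [0.6523, 0.0207, 0.1652]
tool_rot: [-179.7, -0.7, 137.2]
force: [-1.0, -0.2, -0.1]
grip_width: 0.0433
```

```bash
python3 go.py .6547 .0222 138.3 .0945
python3 - <<'E'
from h import *
o,c=shot('wrist','w11.png')
E
```

```text
t 20.8 pos [0.6523 0.0207 0.1652] rot [-179.67   -0.75  137.23] shift [-0.0016  0.0032  0.0707] turn frac [-0.011 -0.026 -0.037] q [ 29.3  26.5 -45.2  83.1  18.4  78.9  30.6] F [-0.99 -0.18 -0.08] M [ 0.065 -0.203  0.01 ] 0.0433
```

View pics/w11.png

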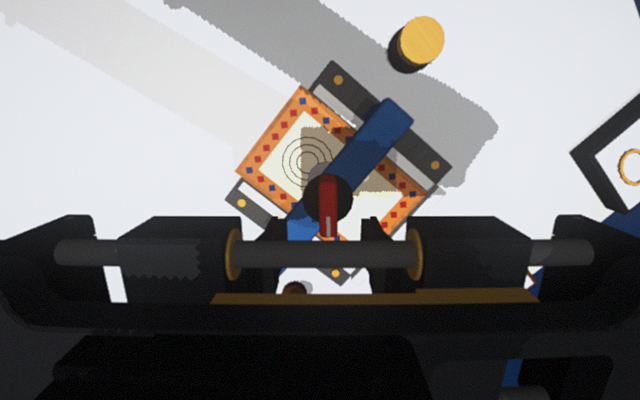

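>>> {"name": "servo_tool", "arguments": {
  "moves": "-.001 .003 .015 -.01 -.026 -.037 0;0 0 .025 0 0 0 0;0 0 .015 0 0 0 0;0 0 0 0 0 0 0;0 0 0 0 0 0 0"
}}

```text
time_s: 21.27
tool_pos: [0.6562, 0.0219, 0.1097]
tool_rot: [179.9, 0.2, 137.2]
force: [-0.3, -0.4, 0.4]
grip_width: 0.0436
```

```bash
python3 go.py .6545 .0222 138.3 .0945
```

```text
t 21.2667 pos [0.6562 0.0219 0.1097] rot [179.91   0.19 137.19] shift [ 0.0015 -0.0009  0.0152] turn frac [ 0.003  0.007 -0.039] q [ 28.7  28.4 -44.2  87.3  20.5  72.5  29. ] F [-0.33 -0.35  0.36] M [ 0.017 -0.164 -0.028] 0.0436
```

>>> {"name": "servo_tool", "arguments": {
  "moves": ".001 -.001 .008 0 0 -.04 0;0 0 .005 0 0 0 0;0 0 .001 0 0 0 0;0 0 0 0 0 0 0"
}}

```text
time_s: 21.6
tool_pos: [0.6562, 0.0218, 0.0971]
tool_rot: [179.8, 0.3, 138.3]
force: [0.4, -0.5, 0.1]
grip_width: 0.0433
```

```bash
python3 go.py .6545 .0222 138.3 .0945
```

```text
t 21.6 pos [0.6562 0.0218 0.0971] rot [179.8    0.34 138.25] shift [ 0.0015 -0.0008  0.0026] turn frac [ 0.007  0.012 -0.002] q [ 28.8  28.9 -44.2  88.3  21.   71.   29.6] F [ 0.4  -0.49  0.13] M [ 0.057 -0.11  -0.022] 0.0433
```

>>> {"name": "servo_tool", "arguments": {
  "moves": ".001 -.001 .0015 0 0 0 0;0 0 0 0 0 0 1;0 0 0 0 0 0 1;0 0 0 0 0 0 1;0 0 0 0 0 0 1;0 0 0 0 0 0 1;0 0 0 0 0 0 1;0 0 0 0 0 0 1;0 0 0 0 0 0 1;0 0 0 0 0 0 1",
  "squeeze": 35
}}

```text
time_s: 22.43
tool_pos: [0.6558, 0.0218, 0.0975]
tool_rot: [179.7, 0.5, 138.2]
force: [0.0, 0.2, 0.2]
grip_width: 0.0139
```

```bash
sed -i "s/'turned.*)))*$/'th',round(4.00+np.deg2rad(138.3-o['tool_rot'][2]),3))/" q.py; python3 q.py
```

```text
t 22.43 yaw [179.7    0.48 138.21] p [0.6558 0.0218 0.0975] F [0.  0.2 0.2] M [-0.045 -0.115  0.014] eff7 -0.02 q7 29.57 g 0.0139 th 4.002
```

>>> {"name": "servo_tool", "arguments": {
  "moves": "0 0 -.0005 0 0 .06 1;0 0 -.0005 0 0 .06 1"
}}

```text
time_s: 22.6
tool_pos: [0.6558, 0.0218, 0.0976]
tool_rot: [179.7, 0.4, 134.7]
force: [1.2, -0.7, -2.3]
grip_width: 0.0138
```

```bash
python3 q.py
```

```text
t 22.6 yaw [179.66   0.44 134.69] p [0.6558 0.0218 0.0976] F [ 1.2 -0.7 -2.3] M [-0.    -0.37   0.064] eff7 0.329 q7 26.34 g 0.0138 th 4.063
```

>>> {"name": "servo_tool", "arguments": {
  "moves": "0 0 -.0005 0 0 .06 1;0 0 -.0005 0 0 .06 1"
}}

```text
time_s: 22.77
tool_pos: [0.6557, 0.0217, 0.0976]
tool_rot: [179.6, 0.4, 131.1]
force: [0.9, 0.6, -2.2]
grip_width: 0.0137
```

```bash
python3 q.py
```

```text
t 22.77 yaw [179.63   0.39 131.1 ] p [0.6557 0.0217 0.0976] F [ 0.9  0.6 -2.2] M [ 0.002 -0.348  0.051] eff7 0.315 q7 23.02 g 0.0137 th 4.126
```

>>> {"name": "servo_tool", "arguments": {
  "moves": "0 0 -.0005 0 0 .06 1;0 0 -.0005 0 0 .06 1"
}}

```text
time_s: 22.93
tool_pos: [0.6557, 0.0217, 0.0976]
tool_rot: [179.6, 0.3, 127.5]
force: [1.4, 0.3, -1.9]
grip_width: 0.0136
```

```bash
python3 q.py
```

```text
t 22.93 yaw [179.62   0.35 127.51] p [0.6557 0.0217 0.0976] F [ 1.4  0.3 -1.9] M [-0.031 -0.309  0.033] eff7 0.314 q7 19.7 g 0.0136 th 4.188
```

>>> {"name": "servo_tool", "arguments": {
  "moves": "0 0 -.0005 0 0 .06 1;0 0 -.0005 0 0 .06 1"
}}

```text
time_s: 23.1
tool_pos: [0.6556, 0.0217, 0.0976]
tool_rot: [179.6, 0.3, 123.9]
force: [0.9, 0.6, -2.1]
grip_width: 0.0135
```

```bash
python3 q.py
```

```text
t 23.1 yaw [179.6    0.3  123.92] p [0.6556 0.0217 0.0976] F [ 0.9  0.6 -2.1] M [-0.033 -0.315  0.069] eff7 0.314 q7 16.37 g 0.0135 th 4.251
```

>>> {"name": "servo_tool", "arguments": {
  "moves": "0 0 -.0005 0 0 .06 1;0 0 -.0005 0 0 .06 1"
}}

```text
time_s: 23.27
tool_pos: [0.6556, 0.0216, 0.0976]
tool_rot: [179.6, 0.3, 120.3]
force: [2.2, 0.0, -2.3]
grip_width: 0.0135
```

```bash
python3 q.py
```

```text
t 23.27 yaw [179.59   0.27 120.33] p [0.6556 0.0216 0.0976] F [ 2.2  0.  -2.3] M [-0.029 -0.285  0.052] eff7 0.314 q7 13.03 g 0.0135 th 4.314
```

>>> {"name": "servo_tool", "arguments": {
  "moves": "0 0 -.0005 0 0 .06 1;0 0 -.0005 0 0 .06 1"
}}

```text
time_s: 23.43
tool_pos: [0.6556, 0.0216, 0.0976]
tool_rot: [179.6, 0.2, 116.7]
force: [0.5, -0.3, -3.2]
grip_width: 0.0136
```

```bash
python3 q.py
```

```text
t 23.43 yaw [179.59   0.23 116.74] p [0.6556 0.0216 0.0976] F [ 0.5 -0.3 -3.2] M [-0.11  -0.331  0.055] eff7 0.314 q7 9.7 g 0.0136 th 4.376
```

>>> {"name": "servo_tool", "arguments": {
  "moves": "0 0 -.0005 0 0 .06 1;0 0 -.0005 0 0 .06 1"
}}

```text
time_s: 23.6
tool_pos: [0.6555, 0.0216, 0.0976]
tool_rot: [179.6, 0.2, 113.2]
force: [0.8, -0.5, -2.2]
grip_width: 0.0135
```

```bash
python3 q.py
```

```text
t 23.6 yaw [179.59   0.2  113.16] p [0.6555 0.0216 0.0976] F [ 0.8 -0.5 -2.2] M [-0.101 -0.245  0.077] eff7 0.289 q7 6.36 g 0.0135 th 4.439
```

>>> {"name": "servo_tool", "arguments": {
  "moves": "0 0 -.0005 0 0 .06 1;0 0 -.0005 0 0 .06 1"
}}

```text
time_s: 23.77
tool_pos: [0.6555, 0.0216, 0.0976]
tool_rot: [179.6, 0.2, 109.6]
force: [-0.0, 0.6, -1.3]
grip_width: 0.0137
```

```bash
python3 q.py
```

```text
t 23.77 yaw [1.7959e+02 1.7000e-01 1.0960e+02] p [0.6555 0.0216 0.0976] F [-0.   0.6 -1.3] M [-0.131 -0.278  0.139] eff7 0.219 q7 3.04 g 0.0137 th 4.501
```

>>> {"name": "servo_tool", "arguments": {
  "moves": "0 0 -.0005 0 0 .06 1;0 0 -.0005 0 0 .06 1"
}}

```text
time_s: 23.93
tool_pos: [0.6554, 0.0215, 0.0976]
tool_rot: [179.6, 0.2, 106.1]
force: [0.7, -0.2, -2.3]
grip_width: 0.0137
```

```bash
python3 q.py
```

```text
t 23.93 yaw [1.7960e+02 1.5000e-01 1.0606e+02] p [0.6554 0.0215 0.0976] F [ 0.7 -0.2 -2.3] M [-0.161 -0.32   0.229] eff7 0.151 q7 -0.27 g 0.0137 th 4.563
```

The foot has bottomed. From yaw ≈114° (θ≈4.42) joint-7 effort and wrist Mz shift together, and Mz has risen about 0.17 N·m, which is roughly 65–70 N on the panel. It stayed above 15 N for about 0.28 s. Now I back off to about 90° before that contact angle, yaw ≈204°.

>>> {"name": "servo_tool", "arguments": {
  "moves": "0 0 -.0005 0 0 -.2 1;0 0 -.0005 0 0 -.2 1;0 0 -.0005 0 0 -.2 1;0 0 -.0005 0 0 -.2 1;0 0 -.0005 0 0 -.2 1;0 0 -.0005 0 0 -.2 1;0 0 -.0005 0 0 -.2 1;0 0 -.0005 0 0 -.2 1;0 0 -.0005 0 0 -.2 1;0 0 -.0005 0 0 -.2 1;0 0 -.0005 0 0 -.2 1;0 0 -.0005 0 0 -.2 1;0 0 -.0005 0 0 -.2 1;0 0 0 0 0 0 1"
}}

```text
time_s: 25.1
tool_pos: [0.6559, 0.0224, 0.0975]
tool_rot: [179.8, 0.4, -175.9]
force: [-1.1, -0.4, 1.4]
grip_width: 0.0135
```

```bash
python3 q.py
```

```text
t 25.1 yaw [ 179.84    0.44 -175.9 ] p [0.6559 0.0224 0.0975] F [-1.1 -0.4  1.4] M [0.018 0.088 0.009] eff7 0.828 q7 72.06 g 0.0135 th 9.484
```

>>> {"name": "servo_tool", "arguments": {
  "moves": "0 0 0 0 0 -.2 1;0 0 0 0 0 -.2 1;0 0 0 0 0 -.2 1;0 0 0 0 0 -.1 1;0 0 0 0 0 0 1;0 0 0 0 0 0 1"
}}

```text
time_s: 25.6
tool_pos: [0.6558, 0.0227, 0.0976]
tool_rot: [179.9, 0.5, -156.0]
force: [0.5, 0.1, 1.0]
grip_width: 0.0135
```

```bash
python3 q.py
```

```text
t 25.6 yaw [ 179.92    0.47 -155.99] p [0.6558 0.0227 0.0976] F [0.5 0.1 1. ] M [ 0.194 -0.073  0.035] eff7 0.064 q7 90.3 g 0.0135 th 9.136
```

Yaw is 204°, as planned. Release, rise and check.

>>> {"name": "servo_tool", "arguments": {
  "moves": "0 0 0 0 0 0 0;0 0 0 0 0 0 0;0 0 0 0 0 0 0;0 0 0 0 0 0 0;0 0 0 0 0 0 0;0 0 0 0 0 0 0;0 0 0 0 0 0 0;0 0 -.02 0 0 0 0;0 0 -.03 0 0 0 0;0 0 -.04 0 0 0 0;0 0 -.04 0 0 0 0;0 0 -.04 0 0 0 0;.04 0 0 0 0 0 0;.04 0 0 0 0 0 0;.04 0 0 0 0 0 0;.03 0 0 0 0 0 0;0 0 0 0 0 0 0;0 0 0 0 0 0 0"
}}

```text
time_s: 27.1
tool_pos: [0.5162, -0.0358, 0.2739]
tool_rot: [179.9, 0.6, -156.3]
force: [1.8, -0.5, 0.2]
grip_width: 0.0435
```

```bash
python3 q.py
python3 - <<'E'
from h import *
o,c=shot('wrist','w12.png')
o,c=shot('side','s12.png')
o,c=shot('scene','sc12.png'); crop(c,'sc12c.png',295,215,355,280,11)
E
```

```text
t 27.1 yaw [ 179.9     0.59 -156.3 ] p [ 0.5162 -0.0358  0.2739] F [ 1.8 -0.5  0.2] M [ 0.125 -0.105 -0.001] eff7 0.096 q7 111.89 g 0.0435 th 9.142
```

View pics/w12.png

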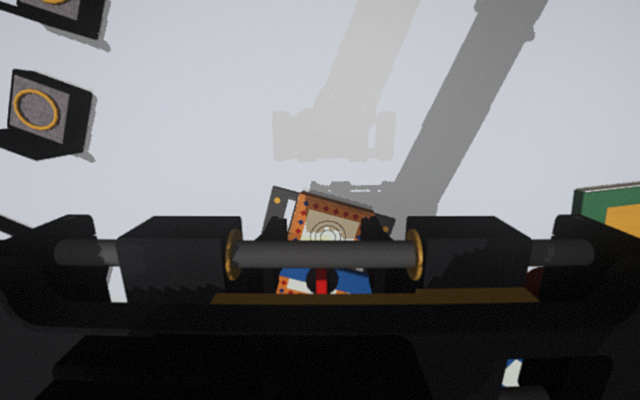

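View pics/sc12c.png

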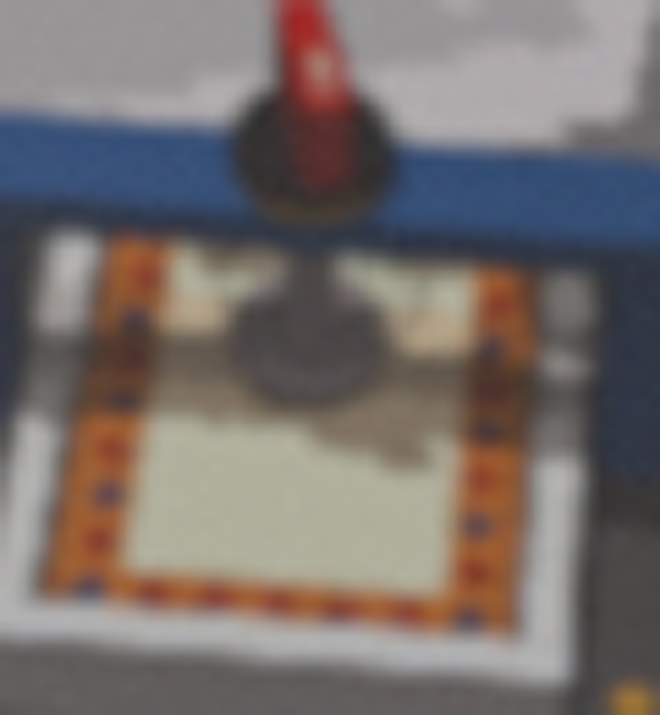

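View pics/s12.png

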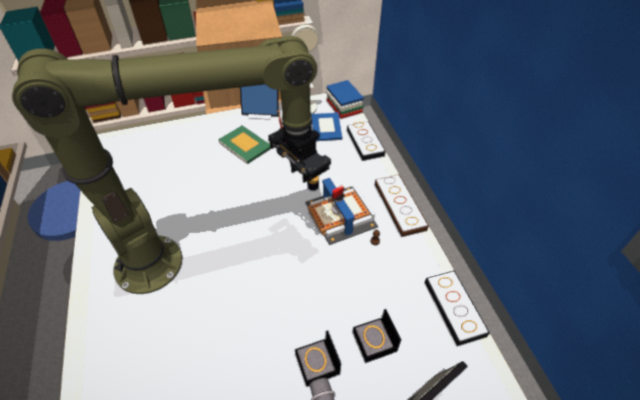

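Run:
```python
from h import *
for n in('side','scene'):
    o,c=shot(n); P=cloud(c,o); z=P[...,2]; H=hsv(c)
    d=np.hypot(P[...,0]-.6545,P[...,1]-.022)
    k=(d<.03)&(z>.141)&(z<.152)&(H[...,1]>120); Q=P[k]; 
    if len(Q)>4: print(n,'bar',len(Q),cv2.minAreaRect((Q[:,:2]*1000).astype(np.float32)))
    a=np.deg2rad(7.5); ux=np.array([np.cos(a),np.sin(a)]); uy=np.array([-ux[1],ux[0]])
    D=P[...,:2]-[.6547,.0218]; X=D@ux; Y=D@uy
    k=(abs(Y)<.05)&(X<-.03)&(X>-.13)&(z>.024)&(z<.04); print('panel edge',np.nanpercentile(X[k],[0.2,1,3]) if k.any() else '')
    for s in(-1,1):
      k=(abs(Y*s-.085)<.008)&(X<-.03)&(X>-.13)&(z>.004)&(z<.014); print(' base edge',np.nanpercentile(X[k],[0.2,1,3]) if k.any() else '')
```

```text
side bar 31 ((650.6644287109375, 19.079261779785156), (31.722576141357422, 16.766437530517578), 19.452146530151367)
panel edge [-0.08574868 -0.08553672 -0.08478757]
 base edge [-0.12358224 -0.12223234 -0.11162311]
 base edge [-0.12579002 -0.12539743 -0.12441597]
scene bar 34 ((658.6360473632812, 21.86233901977539), (38.692996978759766, 10.334277153015137), 24.10529327392578)
panel edge [-0.04233005 -0.04124529 -0.04015881]
 base edge [-0.0637503  -0.06346118 -0.06273838]
 base edge [-0.12169821 -0.11868216 -0.11114202]
```

Run:
```python
from h import *
print(env.sign_off())
```

```text
the job is handed in; nothing more can be done
None
```

I pushed the panel home, screwed the foot down until it bottomed, backed the knob off a quarter turn, let go and handed the job in. The last clock reading before hand-in was 27 s of the 72 s allowed; sign-off gave no verdict.

**What I did**
- **Panel:** I pushed it in with closed fingers until the force jumped to about 20 N at the back stop.
- **Knob:** I turned it clockwise in two grips. The foot met the panel at about 4.42 rad, and I went on to roughly 65–70 N (estimated from torque). It stayed above 15 N for about 0.28 s, and the most I estimated was well under 120 N.
- **Back-off:** I turned it back to 90° before the contact angle, which should leave a gap of about 4 mm.

**Last checks**
- **Panel position:** After the push, the wrist camera showed its end overhanging the base plate by 6.8 mm, against 7 mm expected. After release, the side camera put that end in the same place (−85.7 mm from the knob axis).
- **Bar angle:** The scene camera put the bar at 24.1°, as planned. The side camera said 19.5° from only 31 points, which is still inside the gap tolerance.
- **Gripper:** It was open and well clear of the press.
- **Other things on the table:** I saw nothing moved in the pictures, but I didn't measure their positions.

**What disagreed or failed**
- **Fingertip position:** The tips were about 24.5 mm behind the reported tool point, not 11 mm ahead as stated. My first push therefore passed over the panel without touching it. I measured the offset by camera and a light touch on the table (about 30 N), then used the corrected figure.
- **Final gap:** I worked this out from the turn angle. The cameras are too coarse to measure it directly.
- **Base plate edge:** My last attempt to re-measure it gave unusable readings, so the final panel check rests on the side camera alone.

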